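# Knock cured chokes out of the mould and latch them in the carrier

## Robot

A 6-joint arm with a two-finger parallel gripper is mounted at the origin on the work surface. World frame = base frame: x ahead of the robot, y to its left, z up, the work surface at z = 0. Lengths are in m, angles in rad, forces in N, time in s.
With the tool pointing down it reaches from about 0.35 to 0.775 m from the base axis. Payload 7.3 kg.
Tool frame: the origin (TCP) lies between the finger pads; the fingertips stand 22 mm ahead of it and the grasp point (between the pads) lies 3 mm ahead of it; z points along the fingers, y is the direction in which the jaws open and shut (so a half turn about z gives the same grasp; the last joint's range is limited). The gripper opens to 92 mm and grips with 3 to 60 N. Pads are 19 mm wide; open, the fingers measure 130 mm over their backs; the gripper's body (75 mm by 190 mm) begins 47 mm behind the grasp point.
Start: joints at [0.973, 0.342, 1.524, -0, 1.275, -0.146], TCP at [0.229, 0.472, 0.215] pointing down, gripper open.
Joint ranges: [-2.53, 2.53], [-0.77, 2.02], [0.04, 2.7], [-1, 4.14], [0.28, 2.66], [-3.11, 3.11]. Speed limits (rad/s): [2.57, 2.57, 3.14, 3.14, 3.14, 3.14].

## Interface

Orientations are given as a rotation vector (axis times angle).
In Python, from station import ctrl gives the robot as it stands.
- The arm moves only by the shell command python3 -m jog 'ROWS' [FORCE]. ROWS is text: rows parted by semicolons, each of 5 numbers parted by spaces: the shift along the tool's x, y, z in m, then the turn about the tool's z in degrees, then the closure, from -1 (fully open) to 1 (shut), so that 0 is half open. In form: tx ty tz yaw gripper; .... A call has exactly 8 rows; each row is the pose to reach, as a shift and turn from the pose commanded when the call began, along the tool's axes at that moment; what a row does not reach only later rows make up. A row lasts 1/8 s, in which the tool goes at most 62.5 mm and 10.7 degrees, less where a joint would pass 70% of its speed; a pose out of reach is approached as far as the arm can. A call with a gripper value outside its range is refused whole. The fingers move at their own pace and stop on an object; FORCE is the grip in N (left out, the last holds). Time passes only in rows, so rows that repeat a pose let the fingers close, or fill a call up. It gives the time, the measured TCP pose, the force and the opening at its end, in the units of the state.
- ctrl.read_state(): the state, without advancing time (a new reading comes with each control period).
- ctrl.read_camera(name): name is "scene" or "top"; returns a dict with "frame" (384x512x3 uint8, red, green, blue), "mtx" (3x3 intrinsics, pixels), "T" (4x4, takes a point from camera to world coordinates). Camera axes: x right, y down, z forward; pixel columns grow to the right and rows downward; lengths in m; the calibration is good to about 2 mm. A picture is of the moment at which its call begins. There is no depth.
- ctrl.finish_job(): hands the job in, once; it reports no verdict.
The state is a dict: "clock": time; "joint_pos": joint angles; "joint_velocities": joint speeds; "effort": joint torques, N m; "tool_pos": TCP position; "tcp_rot": TCP orientation; "ft_force": force on the tool from outside, world axes, zero at the start; "ft_torque": the same for the moment, N m; "finger_gap": opening from 0.0 (shut) to 1.0 (fully open).
Only numpy, scipy, OpenCV 4.12 (cv2) and the standard library are available. Lean on these libraries where they do the work, as an engineer would, in place of code of your own. Each camera call takes 0.05 s, during which the arm holds its last target. There are 200 camera calls.

## Task

Unload the cured chokes from the mould stand: swing the yellow-barred bail of the blue carrier back out of the way, press the mould's red lever all the way down so that its pins lift the chokes out of their pockets, and move every choke into the carrier, standing upright and fully down in a foam cell, one to a cell. Then lift the red lever back to the top so that the pins are down for the next pour, and swing the bail over until its bar rests in the catches. Keep the carrier level and leave the other things on the bench alone.

Things in the scene. Friction and masses are not known exactly. Their poses are not given: they have to be found in the camera images.
- mould: Fixed mould stand: aluminium block 190 x 190 mm, top 105 mm high; origin at the centre of its underside. Four pockets 63 mm wide, 50 mm deep, at (+-48, +-48) mm in its x, y, floors 55 mm above the bench; a choke in a pocket is flush with the top. A 22 mm ejector pin comes up through a hole in each pocket floor; all four rise together, 39 mm at lever = 0.92. Lever on its -x side.
- lever (a joint): Angle of the red-handled U lever on the mould stand: 0 = handle at the top, pins down; grows as the handle is pressed down; 0.92 = stop, pins fully up (42 mm lift per rad). The stiff pivot stays where it is left, also under the chokes' weight. About 11 N at the bar press it down under four chokes, 7 N lift it back.
- lever_grip (a point): Middle of the red handle bar, a round bar 16 mm thick, 132 mm long, along the mould's y axis; its middle 110 mm are free to be gripped or pushed. It swings on a radius of 100 mm about lever_hinge: 122 mm above the bench at lever = 0, 34 mm at lever = 0.92.
- lever_hinge (a point): Middle of the lever's pivot axis, which runs along the mould's y axis, at (-105, 0, 65) mm in the mould's frame (fixed). At lever angle q the bar is at hinge + 100 mm x (-cos(0.6 - q), 0, sin(0.6 - q)) in the mould's axes.
- choke1_mid (a point): Centre of a potted choke: black cylinder 60 mm across and 50 mm tall with a small gold disc on top, 0.28 kg; z is its axis, up. 2 to 4 chokes are present, each in some pocket of the mould.
- choke2_mid (a point): Centre of another such choke (may be absent).
- choke3_mid (a point): Centre of another such choke (may be absent).
- choke4_mid (a point): Centre of another such choke (may be absent).
- carrier: Blue carrier tray, loose on the bench, 1.3 kg, 216 x 206 mm; origin at the centre of its underside. Rim 20 mm high; four square foam cells 70 mm wide, 12 mm deep, floors 6 mm and foam top 18 mm above the bench. The bail is hinged on two posts 72 mm high at its +x edge; the two catch forks stand 71 mm high at x = -122, y = +-62 mm.
- cell1 (a point): Centre of the floor of the cell at (+47, +47) mm in the carrier's frame.
- cell2 (a point): Centre of the floor of the cell at (+47, -47) mm.
- cell3 (a point): Centre of the floor of the cell at (-47, +47) mm.
- cell4 (a point): Centre of the floor of the cell at (-47, -47) mm.
- bail (a joint): Angle of the carrier's hold-down bail, rad: 0 = closed, level over the cells with the yellow bar resting in the two catch forks (nothing locks it); 1.57 = upright; stop at 2.0, leaning back away from the cells. It starts closed or a little raised (0 to 0.5). The stiff hinge stays where it is left; 1 to 2 N at the bar move it.
- bail_grip (a point): Middle of the yellow bar of the bail, a round bar 10 mm thick along the carrier's y axis, free to be gripped or pushed along the 80 mm between the bail's two rods (rods 8 mm thick at y = +-47 mm). Radius 232 mm about bail_hinge; closed it is 65 mm above the bench at x = -122 mm in the carrier's frame.
- bail_hinge (a point): Middle of the bail's hinge axis, which runs along the carrier's y axis, at (110, 0, 65) mm in the carrier's frame. At bail angle q the bar is at hinge + 232 mm x (-cos q, 0, sin q) in the carrier's axes.
- tape: Roll of blue tape, 90 mm across, 24 mm tall: leave alone.
- driver: Screwdriver lying on the bench: leave alone.
- post: Brass and red binding post 32 mm across, 62 mm tall: leave alone.
Mind the look-alikes: they are no part of the job. What is shaped like the part that bears choke4_mid but turquoise or white is not meant.

How it is judged:
By the outcome, as a careful person would: the job done as asked, in the order asked, and still so for the second after the job is handed in, with the robot touching nothing.
Of choke1, choke2, choke3, choke4 only 2 to 4 are there at a start; the rules pass over those that are not, and their reading is None.
At some moment in a run one of carrier may be knocked a few centimetres aside while the robot is not near it.
Once in a run the grip may slacken for a moment while it holds something.
It also fails if it takes over 210 s, if anything falls off the work surface, if the arm or the gripper's body presses on something with over 40 N, if the wrist force passes 120 N, or if a joint passes its speed limit or range.

## Working session

There is one attempt and no reset: what is moved stays moved. The work goes in short steps, Python scripts to look and compute and a shell command to move; the robot and the scene stay as the last step left them, time stands still between calls to the robot, and variables do not carry over. Pictures are saved under pics/ and viewed, about 12 in all and at most 16, crops included, and the job is handed in when it is done.

```bash
ls; mkdir -p pics
python3 - <<'E'
from station import ctrl
import cv2, numpy as np
s=ctrl.read_state(); print({k:np.round(v,3) for k,v in s.items()})
for n in ("scene","top"):
    c=ctrl.read_camera(n); cv2.imwrite(f"pics/{n}0.png",c["frame"][:,:,::-1]); print(n,np.round(c["mtx"],1).tolist(),np.round(c["T"],4).tolist())
a=[cv2.imread(f"pics/{n}0.png") for n in("scene","top")]
E
```

```text
pics
{'clock': np.float64(0.0), 'joint_pos': array([ 0.973,  0.343,  1.525,  0.   ,  1.275, -0.146]), 'joint_velocities': array([-0.001,  0.001,  0.002,  0.001, -0.003, -0.001]), 'effort': array([ 2.0000e-03, -4.3125e+01, -2.4422e+01,  7.2000e-02,  5.6000e-02,
       -0.0000e+00]), 'tool_pos': array([0.229, 0.472, 0.215]), 'tcp_rot': array([-7.040e-01, -3.061e+00,  2.000e-03]), 'ft_force': array([-0.002,  0.566,  0.369]), 'ft_torque': array([-0.011,  0.04 ,  0.026]), 'finger_gap': np.float64(1.002)}
scene [[450.9, 0.0, 244.4], [0.0, 450.9, 198.8], [0.0, 0.0, 1.0]] [[0.1205, 0.6579, -0.7434, 1.2851], [0.9926, -0.0693, 0.0995, -0.1198], [0.0139, -0.7499, -0.6614, 0.8051], [0.0, 0.0, 0.0, 1.0]]
top [[376.3, 0.0, 254.1], [0.0, 376.3, 193.4], [0.0, 0.0, 1.0]] [[0.0103, -0.9843, 0.1763, 0.3397], [-0.9999, -0.0119, -0.0079, 0.0098], [0.0099, -0.1762, -0.9843, 1.0642], [0.0, 0.0, 0.0, 1.0]]
```

View pics/scene0.png

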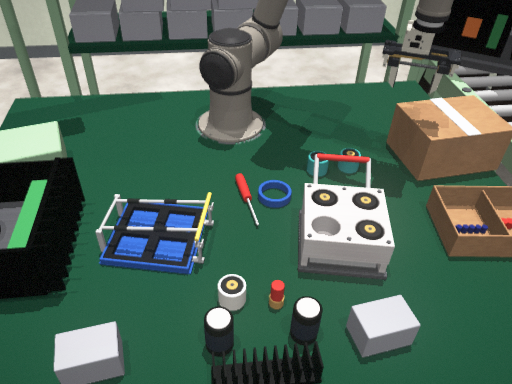

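View pics/top0.png

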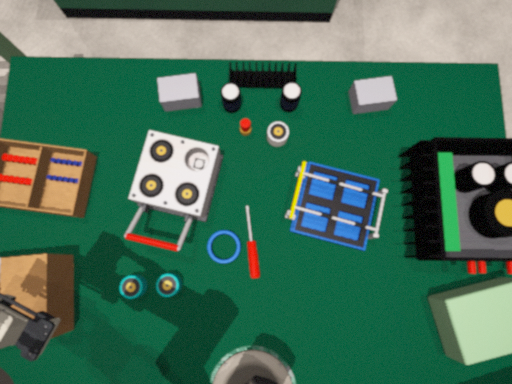

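The scene view shows three chokes in the mould (gold discs at about (325,198), (369,198), (370,229)), with an empty pocket at (326,228). The lever is up, its red bar at (343,158). The carrier is at (155,235) with its yellow bar at (208,210). In the top view the mould is at (175,175), the lever bar at (153,242), the carrier at (337,205) and the yellow bar at (298,190).

```bash
cat > h.py <<'E'
from station import ctrl
import cv2, numpy as np
from scipy.spatial.transform import Rotation as R
def cam(n,save=None):
    c=ctrl.read_camera(n); c["hsv"]=cv2.cvtColor(c["frame"],cv2.COLOR_RGB2HSV)
    if save: cv2.imwrite(save,c["frame"][:,:,::-1])
    return c
def ray(c,p):
    p=np.atleast_2d(p).astype(float); d=np.c_[p,np.ones(len(p))]@np.linalg.inv(c["mtx"]).T@c["T"][:3,:3].T
    return c["T"][:3,3],d
def plane(c,p,z):
    o,d=ray(c,p); return o+d*((z-o[2])/d[:,2])[:,None]
def proj(c,P):
    q=(np.atleast_2d(P)-c["T"][:3,3])@c["T"][:3,:3]@c["mtx"].T; return q[:,:2]/q[:,2:]
def tri(c1,p1,c2,p2):
    A=np.zeros((3,3));b=np.zeros(3)
    for c,p in((c1,p1),(c2,p2)):
        o,d=ray(c,p); d=d[0]/np.linalg.norm(d[0]); M=np.eye(3)-np.outer(d,d); A+=M;b+=M@o
    return np.linalg.solve(A,b)
def mask(c,lo,hi,roi=None):
    m=cv2.inRange(c["hsv"],np.array(lo),np.array(hi))
    if roi: x0,y0,x1,y1=roi; k=np.zeros_like(m);k[y0:y1,x0:x1]=255; m&=k
    return m
def blobs(m,amin=5):
    n,l,s,ce=cv2.connectedComponentsWithStats(m)
    return [(ce[i],s[i,4],l==i) for i in range(1,n) if s[i,4]>=amin]
def ends(b):
    "centre and the two ends of an elongated blob"
    ys,xs=np.nonzero(b[2]); p=np.c_[xs,ys].astype(float); m=p.mean(0); v=np.linalg.svd(p-m,full_matrices=False)[2][0]
    t=(p-m)@v; return m,m+v*t.min(),m+v*t.max()
YEL=((22,120,110),(34,255,255)); GOLD=((14,70,90),(34,255,255)); RED=((0,150,90),(6,255,255)); BLUE=((100,140,60),(120,255,255))
E
python3 - <<'E'
from h import *
t=cam("top");s=cam("scene")
for n,c,roiM,roiC,roiL in(("top",t,(120,125,225,225),(280,150,395,255),(115,230,190,255)),("scene",s,(295,180,395,250),(95,185,220,275),(310,150,375,168))):
    print(n)
    for b in blobs(mask(c,*GOLD,roiM)): print(" gold",b[0].round(1),b[1],plane(c,b[0],.105).round(4)[0])
    for k,roi in(("RED",roiL),("YEL",roiC)):
        for b in blobs(mask(c,*globals()[k],roi),15):
            e=ends(b); print(k,b[1],[x.round(1).tolist() for x in e]); c[k]=e
    m=mask(c,*BLUE,roiC); p=np.argwhere(m)[:,::-1]
    w=plane(c,p,.02)[:,:2].astype(np.float32); r=cv2.minAreaRect(w); print("carrier rect",np.round(r[0],4),np.round(r[1],4),r[2])
for k in("RED","YEL"):
    for i in range(3):
        print(k,i,tri(t,t[k][i],s,s[k][i]).round(4),tri(t,t[k][i],s,s[k][(0,2,1)[i]]).round(4))
E
```

```text
top
 gold [160.6 150. ] 105 [0.6246 0.2496 0.105 ]
 gold [150.7 184.8] 108 [0.5307 0.2703 0.105 ]
 gold [186.5 193.2] 105 [0.5099 0.1768 0.105 ]
RED 332 [[151.5, 241.6], [126.1, 235.5], [176.6, 247.7]]
YEL 235 [[296.9, 189.0], [303.8, 160.7], [290.0, 217.2]]
carrier rect [ 0.4974 -0.2269] [0.2157 0.2103] 75.87059783935547
scene
 gold [324.2 196.4] 67 [0.5098 0.1748 0.105 ]
 gold [365.2 199.6] 66 [0.5309 0.2684 0.105 ]
 gold [369.3 228.4] 76 [0.6248 0.2468 0.105 ]
RED 298 [[342.4, 157.5], [316.8, 155.6], [368.0, 159.4]]
YEL 138 [[202.6, 216.6], [210.0, 192.0], [195.4, 240.1]]
carrier rect [ 0.5058 -0.2283] [0.2164 0.2223] 75.9034652709961
RED 0 [0.3837 0.2543 0.1213] [0.3837 0.2543 0.1213]
RED 1 [0.3899 0.2433 0.1527] [0.3981 0.318  0.1211]
RED 2 [0.3895 0.2536 0.1175] [0.3694 0.191  0.1216]
YEL 0 [ 0.5281 -0.1132  0.0854] [ 0.5281 -0.1132  0.0854]
YEL 1 [ 0.5753 -0.1054  0.2008] [ 0.6046 -0.1322  0.0894]
YEL 2 [ 0.4681 -0.1222 -0.0562] [ 0.4518 -0.0921  0.0933]
```

```bash
cat > go.py <<'E'
# python3 go.py x y z jaw_deg [x y z jaw_deg ...]: shifts in present tool axes (mm) and yaw to reach targets
import sys; from h import *
s=ctrl.read_state(); Rm=R.from_rotvec(s["tcp_rot"]).as_matrix(); y=np.degrees(np.arctan2(Rm[1,1],Rm[0,1]))
print("clock %.1f"%s["clock"],"tcp",s["tool_pos"].round(4),"jaw %.1f"%y,"tilt",Rm[2,2].round(4),"F",s["ft_force"].round(1),"gap %.3f"%s["finger_gap"])
a=np.array(sys.argv[1:],float).reshape(-1,4)
for r in a:
    print((1000*Rm.T@(r[:3]-s["tool_pos"])).round(1),"yaw %.1f"%(((y-r[3])+90)%180-90))
E
cat > arc.py <<'E'
# python3 arc.py bail|lever yaw_axis_deg q0 q1 n : shifts in tool axes (mm) along the arc from q0 to q1
import sys; from h import *
k,a,q0,q1,n=sys.argv[1],*map(float,sys.argv[2:]); a=np.radians(a); r,o=(.232,0) if k=="bail" else (.1,.6)
f=(lambda q:np.array([-np.cos(q),0,np.sin(q)])*r) if k=="bail" else (lambda q:np.array([-np.cos(.6-q),0,np.sin(.6-q)])*r)
Rm=R.from_rotvec(ctrl.read_state()["tcp_rot"]).as_matrix(); W=R.from_euler("z",a).as_matrix()
for q in np.linspace(q0,q1,int(n)+1)[1:]: print(round(q,3),(1000*Rm.T@W@(f(q)-f(q0))).round(1))
E
python3 go.py .529 -.1115 .2 75.3 .529 -.1115 .092 75.3
```

```text
clock 0.2 tcp [0.229  0.4721 0.2148] jaw 64.1 tilt -1.0 F [-0.3 -0.8 -0.4] gap 0.998
[-524.7 -394.1   15.1] yaw -11.2
[-524.7 -394.   123.1] yaw -11.2
```

```bash
python3 -m jog '-0.03 -0.02 0 -1 -0.3; -0.08 -0.06 0 -3 -0.3; -0.13 -0.1 0 -5 -0.3; -0.18 -0.135 0 -7 -0.3; -0.225 -0.17 0 -9 -0.3; -0.27 -0.203 0 -11.2 -0.3; -0.315 -0.237 0 -11.2 -0.3; -0.36 -0.27 0 -11.2 -0.3' 8; python3 go.py .529 -.1115 .2 75.3 .529 -.1115 .092 75.3
```

```text
clock: 1.2
tool_pos: [0.4358, 0.0705, 0.2153]
tcp_rot: [0.402, 3.115, 0.0]
ft_force: [1.2, 0.8, -0.6]
finger_gap: 0.652
clock 1.2 tcp [0.4358 0.0705 0.2153] jaw 75.3 tilt -1.0 F [ 1.2  0.8 -0.6] gap 0.652
[-136.4 -152.4   15.3] yaw -0.0
[-136.3 -152.4  123.3] yaw -0.0
```

```bash
python3 -m jog '-0.04 -0.045 0 0 -0.3; -0.08 -0.09 0 0 -0.3; -0.115 -0.13 0.01 0 -0.3; -0.1363 -0.1524 0.02 0 -0.3; -0.1363 -0.1524 0.06 0 -0.3; -0.1363 -0.1524 0.10 0 -0.3; -0.1363 -0.1524 0.123 0 -0.3; -0.1363 -0.1524 0.123 0 -0.3' 8; python3 -m jog '0 0 0 0 0.3; 0 0 0 0 0.7; 0 0 0 0 1; 0 0 0 0 1; 0 0 0 0 1; 0 0 0 0 1; 0 0 0 0 1; 0 0 0 0 1' 8; python3 go.py; python3 arc.py bail -104.7 0.1 1.9 16
python3 - <<'E'
from h import *
cam("scene","pics/s1.png")
E
```

```text
clock: 2.2
tool_pos: [0.5271, -0.1093, 0.0905]
tcp_rot: [-0.401, -3.112, -0.002]
ft_force: [0.6, 0.7, 0.2]
finger_gap: 0.649
clock: 3.2
tool_pos: [0.5284, -0.1097, 0.0922]
tcp_rot: [-0.401, -3.116, -0.0]
ft_force: [0.0, 0.7, -0.0]
finger_gap: 0.005
clock 3.2 tcp [ 0.5284 -0.1097  0.0922] jaw 75.3 tilt -1.0 F [ 0.   0.7 -0. ] gap 0.005
0.212 [  0.   -4.1 -25.8]
0.325 [  0.  -11.  -50.9]
0.438 [  0.  -20.7 -75.1]
0.55 [  0.  -33.  -98.1]
0.662 [   0.   -47.9 -119.5]
0.775 [   0.   -65.1 -139.2]
0.887 [   0.   -84.4 -156.8]
1.0 [   0.  -105.5 -172.1]
1.112 [   0.  -128.2 -184.9]
1.225 [ 1.000e-01 -1.522e+02 -1.951e+02]
1.338 [ 1.000e-01 -1.772e+02 -2.026e+02]
1.45 [ 1.000e-01 -2.029e+02 -2.072e+02]
1.562 [ 1.000e-01 -2.289e+02 -2.089e+02]
1.675 [ 1.000e-01 -2.550e+02 -2.076e+02]
1.787 [ 1.000e-01 -2.807e+02 -2.034e+02]
1.9 [ 1.000e-01 -3.058e+02 -1.964e+02]
```

View pics/s1.png

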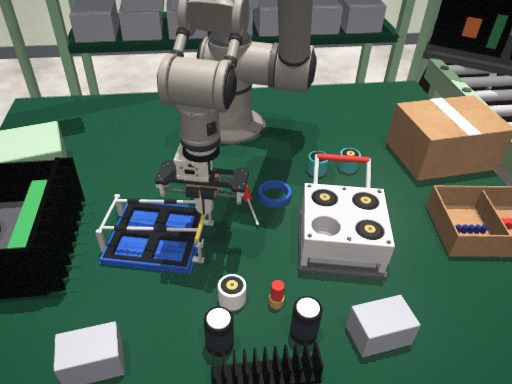

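The picture shows the gripper at (205,205) over the bar, but it closed on nothing (gap 0.005). I'll re-measure the bar and the carrier.

Run:
```python
from h import *
t=cam("top","pics/t1.png");s=cam("scene")
for n,c,roi in(("top",t,(270,140,410,270)),("scene",s,(85,175,240,285))):
    for b in blobs(mask(c,*YEL,roi),8): e=ends(b); print(n,b[1],[x.round(1).tolist() for x in e],plane(c,e,.065).round(3)[:,:2].tolist(),plane(c,e,.087).round(3)[:,:2].tolist())
    p=np.argwhere(mask(c,*BLUE,roi))[:,::-1]; r=cv2.minAreaRect(plane(c,p,.02)[:,:2].astype(np.float32)); print(np.round(r[0],4),np.round(r[1],4),r[2])
    print(n,"tcp",proj(c,ctrl.read_state()["tool_pos"]).round(1))
cv2.imwrite("pics/crop1.png",np.hstack([cv2.resize(t["frame"][140:260,260:410,::-1],None,fx=2.6,fy=2.6),cv2.resize(s["frame"][165:285,90:240,::-1],None,fx=2.6,fy=2.6)]))
```

```text
[ 0.4811 -0.291 ] [0.0833 0.2093] 75.78202056884766
top tcp [[296.5 188.4]]
scene 106 [[199.3, 227.8], [203.0, 214.7], [195.8, 240.2]] [[0.543, -0.124], [0.5, -0.113], [0.581, -0.134]] [[0.565, -0.124], [0.523, -0.113], [0.602, -0.133]]
[ 0.5059 -0.2282] [0.2165 0.2222] 75.88384246826172
scene tcp [[204.7 214.5]]
```

View pics/crop1.png

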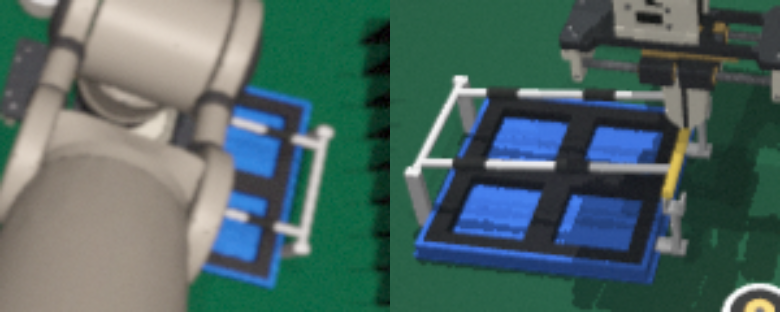

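The crops show the bar seated in the catch forks. So the bail is closed (bar z 65 mm), and my height from triangulation was too high because the bar runs along the epipolar direction. I'll open, go 23 mm lower and grip again.

```bash
python3 -m jog '0 0 0 0 -0.3; 0 0 0 0 -0.3; 0 0 0 0 -0.3; 0 -0.003 0.01 0 -0.3; 0 -0.003 0.023 0 -0.3; 0 -0.003 0.023 0 0.5; 0 -0.003 0.023 0 1; 0 -0.003 0.023 0 1' 8; python3 -m jog '0 0 0 0 1; 0 0 0 0 1; 0 0 0 0 1; 0 0 0 0 1;0 0 0 0 1; 0 0 0 0 1; 0 0 0 0 1; 0 0 0 0 1' 8; python3 arc.py bail -104.7 0.0 1.9 16;python3 go.py
```

```text
clock: 4.35
tool_pos: [0.5279, -0.1126, 0.0695]
tcp_rot: [0.401, 3.115, -0.0]
ft_force: [0.4, -0.1, 0.2]
finger_gap: 0.273
clock: 5.35
tool_pos: [0.5277, -0.1131, 0.0692]
tcp_rot: [0.401, 3.116, -0.001]
ft_force: [-0.3, -6.0, -0.5]
finger_gap: 0.102
0.119 [ -0.   -1.6 -27.5]
0.238 [ -0.   -6.5 -54.6]
0.356 [ -0.  -14.6 -80.9]
0.475 [  -0.   -25.7 -106.1]
0.594 [  -0.   -39.8 -129.8]
0.712 [  -0.   -56.5 -151.6]
0.831 [  -0.   -75.7 -171.4]
0.95 [  -0.   -97.1 -188.7]
1.069 [  -0.  -120.5 -203.3]
1.188 [  -0.  -145.3 -215.1]
1.306 [  -0.  -171.5 -223.8]
1.425 [  -0.  -198.4 -229.4]
1.544 [  -0.  -225.8 -231.8]
1.662 [  -0.  -253.4 -230.9]
1.781 [  -0.  -280.6 -226.7]
1.9 [   0.  -307.1 -219.4]
clock 5.3 tcp [ 0.5277 -0.1131  0.0692] jaw 75.3 tilt -1.0 F [-0.3 -6.  -0.5] gap 0.102
```

```bash
python3 -m jog '0 -0.0025 -0.0275 0 1; 0 -0.0075 -0.0546 0 1; 0 -0.0156 -0.0809 0 1; 0 -0.0267 -0.106 0 1; 0 -0.0408 -0.1298 0 1; 0 -0.0575 -0.1516 0 1; 0 -0.0767 -0.1714 0 1; 0 -0.0981 -0.1887 0 1' 8; python3 arc.py bail -104.7 0.95 1.9 8;python3 go.py
```

```text
clock: 6.35
tool_pos: [0.502, -0.2075, 0.2572]
tcp_rot: [-0.401, -3.113, -0.002]
ft_force: [0.3, -2.6, -7.5]
finger_gap: 0.101
1.069 [  0.1 -23.3 -14.7]
1.188 [  0.1 -48.2 -26.5]
1.306 [  0.1 -74.3 -35.3]
1.425 [   0.2 -101.2  -40.9]
1.544 [   0.2 -128.6  -43.3]
1.662 [   0.2 -156.1  -42.5]
1.781 [   0.2 -183.4  -38.4]
1.9 [ 2.000e-01 -2.099e+02 -3.110e+01]
clock 6.3 tcp [ 0.502  -0.2075  0.2572] jaw 75.3 tilt -1.0 F [ 0.3 -2.6 -7.5] gap 0.101
```

```bash
python3 -m jog '0 -0.0233 -0.0117 0 1; 0 -0.0482 -0.0225 0 1; 0 -0.0743 -0.0313 0 1; 0 -0.1012 -0.0369 0 1; 0 -0.1286 -0.0393 0 1; 0 -0.1561 -0.0385 0 1; 0 -0.1834 -0.0344 0 1; 0 -0.2099 -0.0271 0 1' 8; python3 go.py; python3 -m jog '0 0 0 0 0.7; 0 0 0 0 0.5; 0 0 0 0 0.3; 0 0 0 0 0; 0 0 0 0 0; 0 0 -0.03 0 0; 0 0 -0.06 0 0; 0 0 -0.1 0 0'; python3 go.py
```

```text
clock: 7.35
tool_pos: [0.4495, -0.4095, 0.2826]
tcp_rot: [-0.399, -3.114, -0.008]
ft_force: [0.6, 3.4, -9.8]
finger_gap: 0.106
clock 7.3 tcp [ 0.4495 -0.4095  0.2826] jaw 75.4 tilt -1.0 F [ 0.6  3.4 -9.8] gap 0.106
clock: 8.35
tool_pos: [0.4494, -0.4101, 0.3854]
tcp_rot: [-0.401, -3.115, -0.002]
ft_force: [-0.1, 0.1, 0.7]
finger_gap: 0.5
clock 8.3 tcp [ 0.4494 -0.4101  0.3854] jaw 75.3 tilt -1.0 F [-0.1  0.1  0.7] gap 0.500
```

```bash
python3 - <<'E'
from h import *
t=cam("top","pics/t2.png")
E
python3 go.py .384 .2543 .3 -12.8 .384 .2543 .17 -12.8
```

```text
clock 8.4 tcp [ 0.45   -0.4109  0.3919] jaw 75.3 tilt -1.0 F [-1.5  1.6  3.5] gap 0.503
[233.1 627.2  87.3] yaw 88.1
[234.  627.9 217.3] yaw 88.1
```

View pics/t2.png

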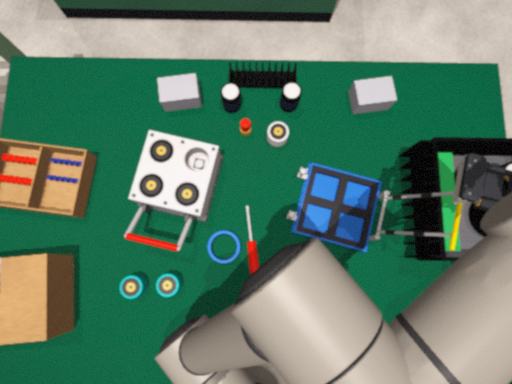

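The top view shows the bail swung back (bar near (457,225)) and the carrier still at about (337,205). Next is the lever.

```bash
python3 -m jog '0.01 0.03 0.0 8 0.5; 0.03 0.08 0 18 0.6; 0.05 0.13 0 28 1; 0.07 0.19 0 38 1; 0.09 0.24 0 48 1; 0.11 0.3 0 58 1; 0.133 0.355 0.02 68 1; 0.15 0.41 0.04 78 1' 20;  python3 go.py .384 .2543 .3 -12.8 .384 .2543 .17 -12.8
```

```text
clock: 9.4
tool_pos: [0.41, 0.0051, 0.3522]
tcp_rot: [2.231, 2.209, 0.002]
ft_force: [1.4, -0.3, 0.3]
finger_gap: 0.004
clock 9.4 tcp [0.41   0.0051 0.3522] jaw -0.6 tilt -1.0 F [ 1.4 -0.3  0.3] gap 0.004
[249.  -28.5  52.1] yaw 12.2
[249.  -28.8 182.1] yaw 12.2
```

```bash
python3 -m jog '0.03 0 0 6 1; 0.08 -0.01 0 12.2 1; 0.13 -0.015 0.01 12.2 1; 0.18 -0.02 0.04 12.2 1; 0.22 -0.025 0.08 12.2 1; 0.249 -0.0288 0.12 12.2 1; 0.249 -0.0288 0.16 12.2 1; 0.249 -0.0288 0.182 12.2 1' 20;  python3 go.py .384 .2543 .17 -12.8;python3 arc.py lever -12.8 0 0.92 8
```

```text
clock: 10.4
tool_pos: [0.3816, 0.2526, 0.1683]
tcp_rot: [-2.448, -1.968, 0.003]
ft_force: [0.3, 0.5, -0.2]
finger_gap: 0.003
clock 10.4 tcp [0.3816 0.2526 0.1683] jaw -12.4 tilt -1.0 F [ 0.3  0.5 -0.2] gap 0.003
[ 2.2  1.9 -1.8] yaw 0.4
0.115 [ 0.1 -5.9  9.9]
0.23 [  0.1 -10.7  20.3]
0.345 [  0.1 -14.2  31.3]
0.46 [  0.2 -16.4  42.5]
0.575 [  0.2 -17.3  54. ]
0.69 [  0.2 -16.9  65.5]
0.805 [  0.2 -15.2  76.8]
0.92 [  0.2 -12.2  87.9]
```

```bash
python3 -m jog '0.002 0.002 0.01 0 1; 0.002 0.001 0.018 0 1; 0.002 -0.004 0.028 0 1; 0.002 -0.008 0.038 0 1; 0.002 -0.012 0.049 0 1; 0.002 -0.014 0.06 0 1; 0.002 -0.015 0.072 0 1; 0.002 -0.015 0.083 0 1' 20;  python3 go.py; python3 -m jog '0 0 0.006 0 1; 0 0.002 0.012 0 1; 0 0.003 0.018 0 1; 0 0.004 0.023 0 1; 0 0.004 0.025 0 1; 0 0.004 0.026 0 1; 0 0.004 0.026 0 1; 0 0.004 0.026 0 1'; python3 go.py
python3 - <<'E'
from h import *
s=cam("scene","pics/s2.png")
E
```

```text
clock: 11.4
tool_pos: [0.3574, 0.2598, 0.0866]
tcp_rot: [-2.44, -1.953, 0.024]
ft_force: [-50.2, 26.8, 33.9]
finger_gap: 0.005
clock 11.4 tcp [0.3574 0.2598 0.0866] jaw -12.7 tilt -0.9998 F [-50.2  26.8  33.9] gap 0.005
clock: 12.4
tool_pos: [0.3499, 0.2608, 0.0573]
tcp_rot: [-2.431, -1.944, 0.05]
ft_force: [-70.4, 51.0, 17.6]
finger_gap: 0.001
clock 12.4 tcp [0.3499 0.2608 0.0573] jaw -12.7 tilt -0.9991 F [-70.4  51.   17.6] gap 0.001
```

View pics/s2.png

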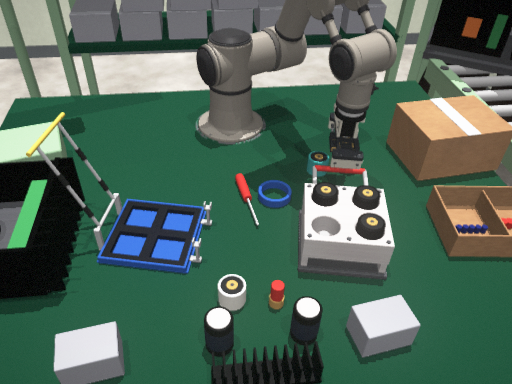

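The red bar at (341,170) is only part-way down. The closed fingertips slipped off its robot side, and the tool is pushed away with about 87 N sideways. I'll back off and grip the bar instead.

```bash
python3 -m jog '0 -0.01 0 0 1; 0 -0.02 0 0 1; 0 -0.03 -0.005 0 1; 0 -0.035 -0.02 0 1; 0 -0.035 -0.05 0 1; 0 -0.035 -0.08 0 1; 0 -0.035 -0.12 0 0.5; 0 -0.035 -0.15 0 -0.3'; python3 go.py
python3 - <<'E'
from h import *
s=cam("scene","pics/s3.png");t=cam("top","pics/t3.png")
for n,c,roi in(("top",t,(90,215,200,275)),("scene",s,(300,145,385,182))):
    for b in blobs(mask(c,*RED,roi),15): e=ends(b); print(n,b[1],[x.round(1).tolist() for x in e])
    for q in (0,.3,.4,.5,.6,.7,.8,.92):
        a=np.radians(-12.8);r=-.105-.1*np.cos(.6-q); print(q,proj(c,[.567+r*np.cos(a),.212+r*np.sin(a),.065+.1*np.sin(.6-q)]).round(1))
cv2.imwrite("pics/c3.png",np.hstack([cv2.resize(t["frame"][120:280,80:240,::-1],None,fx=2.4,fy=2.4),cv2.resize(s["frame"][120:280,260:420,::-1],None,fx=2.4,fy=2.4)]))
E
```

```text
clock: 13.45
tool_pos: [0.3392, 0.2642, 0.2133]
tcp_rot: [2.45, 1.965, 0.005]
ft_force: [-0.5, 0.6, -0.4]
finger_gap: 0.176
clock 13.4 tcp [0.3392 0.2642 0.2133] jaw -12.5 tilt -1.0 F [-0.5  0.6 -0.4] gap 0.176
top 223 [[161.6, 250.8], [143.9, 246.2], [178.7, 255.2]]
0 [[152.3 241.5]]
0.3 [[153.5 247.1]]
0.4 [[154.2 248.1]]
0.5 [[155.  248.8]]
0.6 [[155.9 249.1]]
0.7 [[156.9 249.1]]
0.8 [[158.  248.6]]
0.92 [[159.3 247.6]]
scene 256 [[339.4, 169.1], [314.8, 167.3], [363.9, 170.9]]
0 [[342.6 157.5]]
0.3 [[340.7 162.9]]
0.4 [[340.  165.3]]
0.5 [[339.4 167.9]]
0.6 [[338.9 170.8]]
0.7 [[338.3 173.8]]
0.8 [[337.8 177. ]]
0.92 [[337.2 181. ]]
```

View pics/c3.png

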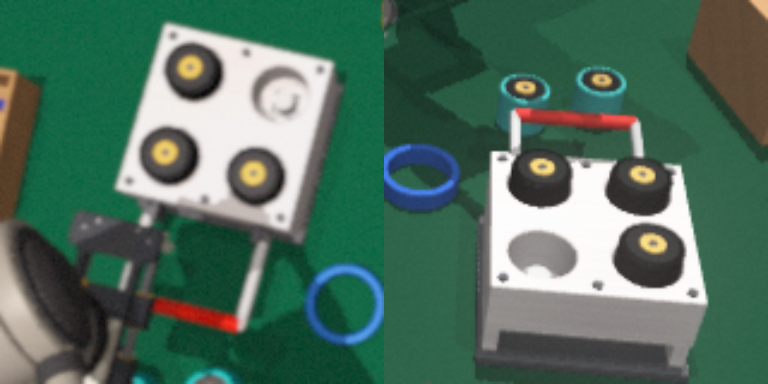

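The crops show the lever part-way down. The bar is at scene pixel (339,169), which gives q ≈ 0.545, and the three chokes are partly raised. I'll grip the bar at about (0.367, 0.257, 0.0705).

```bash
python3 go.py .3672 .2574 .15 -12.8 .3672 .2574 .080 -12.8; python3 arc.py lever -12.8 0.545 0.92 6
```

```text
clock 13.6 tcp [0.3406 0.265  0.2146] jaw -12.5 tilt -1.0 F [ 0.7 -0.6 -0.7] gap 0.263
[-2.  27.2 64.7] yaw 0.3
[ -2.3  26.8 134.7] yaw 0.3
0.608 [-0.  -0.2  6.2]
0.67 [-0.1  0.  12.5]
0.732 [-0.1  0.6 18.7]
0.795 [-0.1  1.6 24.9]
0.858 [-0.2  3.  31. ]
0.92 [-0.2  4.7 37. ]
```

```bash
python3 -m jog '-0.002 0.013 0 0.3 -0.1; -0.002 0.027 0.02 0.3 -0.1; -0.002 0.027 0.06 0.3 -0.1; -0.002 0.027 0.09 0.3 -0.1; -0.002 0.027 0.12 0.3 -0.1; -0.002 0.027 0.134 0.3 -0.1; -0.002 0.027 0.134 0.3 0.4; -0.002 0.027 0.134 0.3 1' 40; python3 -m jog '0 0 0 0 1; 0 0 0 0 1; 0 0 0 0 1; 0 0 0 0 1; 0 0 0 0 1; 0 0 0.006 0 1; 0 0 0.0125 0 1; 0 0.001 0.019 0 1'; python3 go.py
```

```text
clock: 14.55
tool_pos: [0.3647, 0.2563, 0.0771]
tcp_rot: [2.455, 1.96, -0.0]
ft_force: [-0.4, -0.6, -0.3]
finger_gap: 0.381
clock: 15.55
tool_pos: [0.3638, 0.2566, 0.058]
tcp_rot: [-2.454, -1.959, 0.003]
ft_force: [-8.1, 4.0, 11.6]
finger_gap: 0.004
clock 15.6 tcp [0.3638 0.2566 0.058 ] jaw -12.8 tilt -1.0 F [-8.1  4.  11.6] gap 0.004
```

Run:
```python
from h import *
s=cam("scene")
e=ends(max(blobs(mask(s,*RED,(300,145,385,190)),15),key=lambda b:b[1])); print(e)
print(proj(s,ctrl.read_state()["tool_pos"]))
cv2.imwrite("pics/c4.png",cv2.resize(s["frame"][100:240,270:430,::-1],None,fx=4,fy=4))
```

```text
(array([339.31838565, 172.13452915]), array([314.83198642, 170.46668307]), array([362.88151793, 173.73948859]))
[[337.79819081 172.2459046 ]]
```

View pics/c4.png

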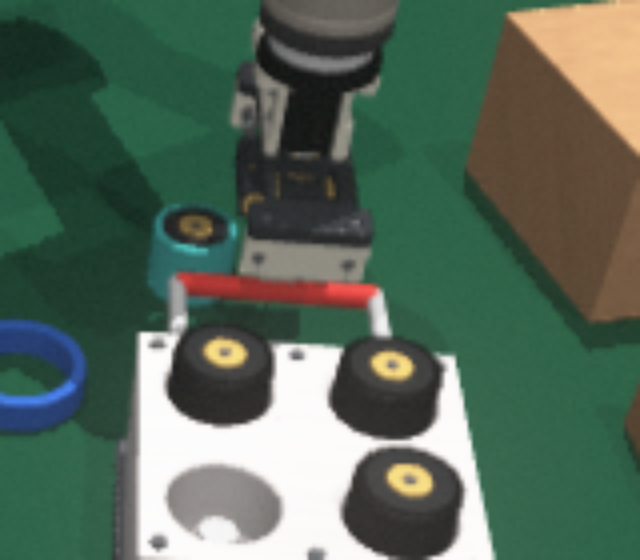

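The crop still shows the bar at (339,172) uninterrupted, in front of the gripper, and nothing is gripped. I need one closer look at the fingers against the bar.

Run:
```python
from h import *
s=cam("scene");p=ctrl.read_state()["tool_pos"]
for z in(-.022,0,.044): print(z,proj(s,p+[0,0,z]).round(1))
cs=cv2.resize(s["frame"][140:195,300:380,::-1],None,fx=9,fy=9,interpolation=cv2.INTER_CUBIC); cv2.imwrite("pics/c5.png",cs)
```

```text
-0.022 [[336.6 178.6]]
0 [[337.8 172.3]]
0.044 [[340.3 159.1]]
```

View pics/c5.png

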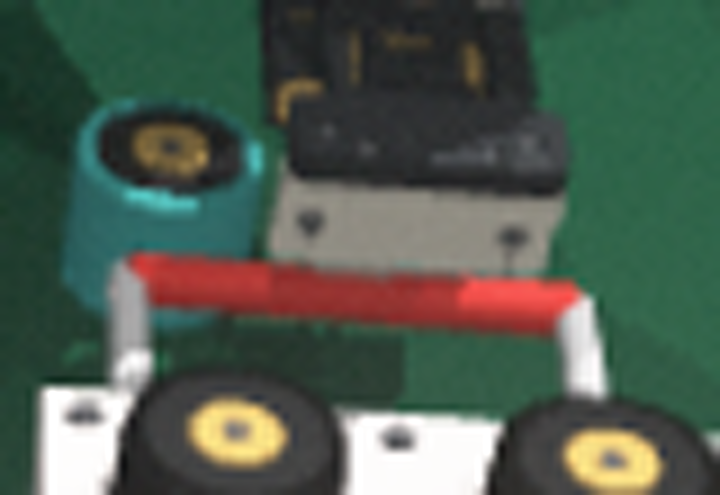

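```bash
python3 -m jog '0 -0.008 0 0 1; 0 -0.012 -0.01 0 1; 0 -0.012 -0.04 0 1; 0 -0.012 -0.08 0 0.5; 0 -0.012 -0.1 0 0; 0 -0.012 -0.1 0 -0.5; 0 -0.012 -0.1 0 -1; 0 -0.012 -0.1 0 -1' 20; python3 go.py .373 .254 .0635 -12.8
python3 - <<'E'
from h import *
s=cam("scene"); t=cam("top")
e=ends(max(blobs(mask(s,*RED,(300,145,385,190)),15),key=lambda b:b[1])); print(e)
W=R.from_euler("z",np.radians(-12.8)).as_matrix()
for z in (.04,.05,.06,.07,.08,.09,.1): print("bar if z=",z,((plane(s,e[0],z)[0]-[.567,.212,0])@W).round(4))
for p in((131,287),(168,285)):
    print("turq",((plane(t,p,.05)[0]-[.567,.212,0])@W).round(3))
for b in blobs(mask(t,*RED,(90,215,200,275)),15): 
    e2=ends(b);print("top",b[1],[x.round(1).tolist() for x in e2])
    for z in(.05,.06,.07): print(((plane(t,e2,z)-[.567,.212,0])@W).round(4).tolist())
E
```

```text
clock: 16.65
tool_pos: [0.353, 0.2587, 0.1572]
tcp_rot: [-2.454, -1.96, 0.003]
ft_force: [0.2, 0.3, -0.6]
finger_gap: 0.502
clock 16.6 tcp [0.353  0.2587 0.1572] jaw -12.8 tilt -1.0 F [ 0.2  0.3 -0.6] gap 0.502
[ 0.  20.7 93.6] yaw 0.0
(array([339.12345679, 172.1399177 ]), array([314.89848849, 170.49474062]), array([362.94852666, 173.75793669]))
bar if z= 0.04 [-0.2319  0.0059  0.04  ]
bar if z= 0.05 [-0.2187  0.0037  0.05  ]
bar if z= 0.06 [-0.2056  0.0015  0.06  ]
bar if z= 0.07 [-0.1924 -0.0007  0.07  ]
bar if z= 0.08 [-0.1793 -0.003   0.08  ]
bar if z= 0.09 [-0.1661 -0.0052  0.09  ]
bar if z= 0.1 [-0.153  -0.0074  0.1   ]
turq [-0.315  0.04   0.05 ]
turq [-0.287 -0.053  0.05 ]
top 192 [[164.3, 251.3], [149.9, 247.6], [179.5, 255.1]]
[[-0.2056, -0.0195, 0.05], [-0.2052, 0.0205, 0.05], [-0.2061, -0.0613, 0.05]]
[[-0.2054, -0.0218, 0.06], [-0.2049, 0.0179, 0.06], [-0.2058, -0.0632, 0.06]]
[[-0.2051, -0.024, 0.07], [-0.2046, 0.0152, 0.07], [-0.2055, -0.065, 0.07]]
```

Both views agree the bar is at mould x = −0.205, z = 0.06 (q ≈ 0.645). I'll retry the grip, reading the gap before pressing.

```bash
python3 -m jog '0 0.008 0.01 0 -0.3; 0 0.012 0.03 0 -0.3; 0 0.013 0.06 0 -0.3; 0 0.013 0.08 0 -0.3; 0 0.013 0.0935 0 -0.3; 0 0.013 0.0935 0 -0.3; 0 0.013 0.0935 0 -0.3; 0 0.013 0.0935 0 -0.3'; python3 go.py;  python3 -m jog '0 0 0 0 0.4; 0 0 0 0 1; 0 0 0 0 1; 0 0 0 0 1; 0 0 0 0 1; 0 0 0 0 1; 0 0 0 0 1; 0 0 0 0 1' 20; python3 go.py .3666 .2575 .0635 -12.8
```

```text
clock: 17.75
tool_pos: [0.3668, 0.2564, 0.0653]
tcp_rot: [2.454, 1.961, 0.003]
ft_force: [0.3, -0.1, -0.3]
finger_gap: 0.647
clock 17.8 tcp [0.3668 0.2564 0.0653] jaw -12.8 tilt -1.0 F [ 0.3 -0.1 -0.3] gap 0.647
clock: 18.75
tool_pos: [0.3663, 0.2561, 0.0647]
tcp_rot: [-2.455, -1.961, -0.0]
ft_force: [0.6, 0.5, 0.5]
finger_gap: 0.006
clock 18.8 tcp [0.3663 0.2561 0.0647] jaw -12.8 tilt -1.0 F [0.6 0.5 0.5] gap 0.006
[1.4 0.  1.2] yaw 0.0
```

Run:
```python
from h import *
s=cam("scene");t=cam("top");p=ctrl.read_state()["tool_pos"]
for c in(s,t): print([proj(c,p+[0,0,z]).round(1).tolist() for z in(-.022,0,.044)])
e=ends(max(blobs(mask(s,*RED,(300,145,385,190)),15),key=lambda b:b[1])); print(e)
a=cv2.resize(s["frame"][130:195,300:380,::-1],None,fx=6,fy=6,interpolation=cv2.INTER_CUBIC);b=cv2.resize(t["frame"][210:275,90:140+30,::-1],None,fx=6,fy=6,interpolation=cv2.INTER_CUBIC)
cv2.imwrite("pics/c6.png",np.vstack([a,b])[:,:])
```

```text
[[[337.1, 177.1]], [[338.3, 170.7]], [[340.8, 157.4]]]
[[[158.4, 249.7]], [[156.4, 249.5]], [[152.1, 249.0]]]
(array([339.19665272, 172.23012552]), array([314.82946718, 170.67905348]), array([362.95274959, 173.74229925]))
```

View pics/c6.png

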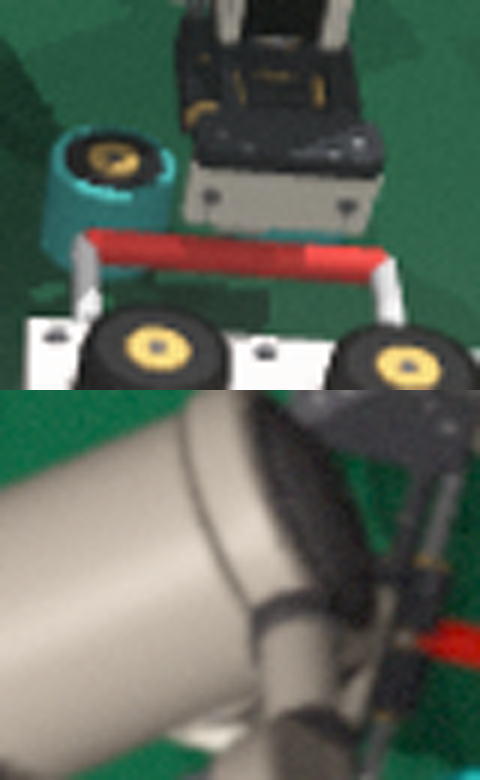

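The images suggest the fingertips sit above the bar even though the reported TCP says they should be around it. I'll check where the tips really are in the start picture by marking where they are expected.

Run:
```python
from h import *
out=[]
for n,(x0,y0,x1,y1) in(("scene",(370,20,470,110)),("top",(0,270,100,360))):
    c=cam(n); im=cv2.imread(f"pics/{n}0.png"); j=np.radians(64.1); p=np.array([.229,.4721,.2148]); k=5
    a=cv2.resize(im[y0:y1,x0:x1],None,fx=k,fy=k,interpolation=cv2.INTER_CUBIC)
    for z,col in((-.022,(0,0,255)),(.010,(0,255,255))):
        for w in(-.046,.046):
            q=proj(c,p+[w*np.cos(j),w*np.sin(j),z])[0]; print(n,z,w,q.round(1)); cv2.circle(a,tuple(int(v) for v in (q-[x0,y0])*k),4,col,1)
    out.append(a[:,:390])
cv2.imwrite("pics/c7.png",np.hstack(out))
```

```text
scene -0.022 -0.046 [390.5  96. ]
scene -0.022 0.046 [424.7 101.8]
scene 0.01 -0.046 [393.1  85.5]
scene 0.01 0.046 [428.   91.2]
top -0.022 -0.046 [ 59.  318.9]
top -0.022 0.046 [ 23.5 299.7]
top 0.01 -0.046 [ 51.5 321.2]
top 0.01 0.046 [ 14.6 301.2]
```

View pics/c7.png

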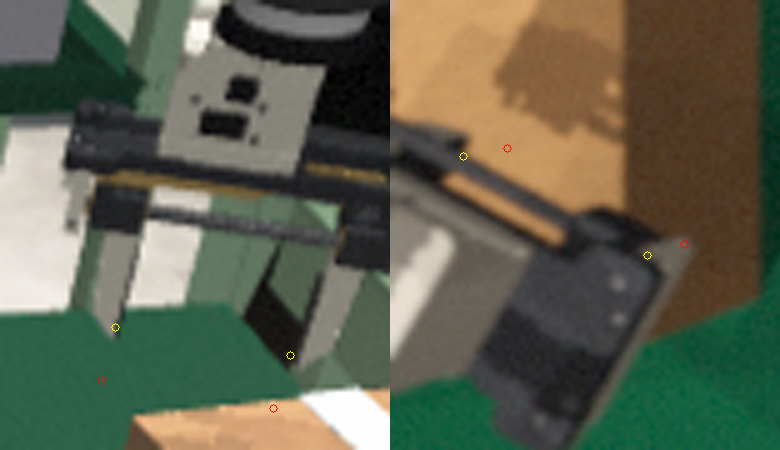

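Run:
```python
from h import *
s=cam("scene");t=cam("top")
j=np.radians(64.1); p=np.array([.229,.4721,.2148])
print("expected",p+[-.046*np.cos(j),-.046*np.sin(j),-.022])
for a in((392.4,87),(393.5,86)):
  for b in((60,318),(58,319)): print(tri(t,b,s,a).round(4), proj(s,tri(t,b,s,a)).round(1),proj(t,tri(t,b,s,a)).round(1))
for b in((392.4,87),): print(plane(s,b,.193),plane(s,b,.21),plane(s,b,.225))
```

```text
expected [0.20890712 0.43072034 0.1928    ]
[0.2163 0.4202 0.223 ] [[390.3  87.6]] [[ 57.2 317.5]]
[0.2138 0.4231 0.222 ] [[390.9  87.4]] [[ 56.  318.6]]
[0.2171 0.4206 0.2259] [[390.8  86.7]] [[ 56.4 317.3]]
[0.2145 0.4235 0.2249] [[391.4  86.6]] [[ 55.2 318.5]]
[[0.15843404 0.45542217 0.193     ]] [[0.18972553 0.43944778 0.21      ]] [[0.21733567 0.42535273 0.225     ]]
```

In the start picture the fingertips lie about 30 mm higher than tool_pos implies: 0.223 triangulated against 0.193 expected. The contacts agree with that, so the grasp point is at about tool_pos z + 0.028. I'll correct for it and grip the lever bar.

```bash
python3 -m jog '0 0 -0.005 0 0.3; 0 0 -0.005 0 -0.3; 0 0 -0.005 0 -0.3; 0 0 -0.005 0 -0.3; 0 0 0.01 0 -0.3; 0 0 0.025 0 -0.3; 0 0 0.032 0 -0.3; 0 0 0.032 0 -0.3'; python3 go.py;  python3 -m jog '0 0 0 0 0.4; 0 0 0 0 1; 0 0 0 0 1; 0 0 0 0 1; 0 0 0 0 1; 0 0 0 0 1; 0 0 0 0 1; 0 0 0 0 1' 30; python3 go.py;python3 arc.py lever -12.8 0.645 0.92 6
```

```text
clock: 20.05
tool_pos: [0.366, 0.256, 0.0324]
tcp_rot: [-2.454, -1.961, 0.001]
ft_force: [0.2, 0.4, 0.3]
finger_gap: 0.648
clock 20.1 tcp [0.366  0.256  0.0324] jaw -12.8 tilt -1.0 F [0.2 0.4 0.3] gap 0.648
clock: 21.05
tool_pos: [0.3667, 0.2561, 0.0328]
tcp_rot: [2.454, 1.96, 0.001]
ft_force: [3.4, -3.1, -0.2]
finger_gap: 0.162
clock 21.1 tcp [0.3667 0.2561 0.0328] jaw -12.8 tilt -1.0 F [ 3.4 -3.1 -0.2] gap 0.162
0.691 [-0.   0.3  4.6]
0.737 [-0.   0.8  9.1]
0.782 [-0.   1.5 13.7]
0.828 [-0.   2.5 18.1]
0.874 [-0.   3.6 22.6]
0.92 [-0.  5. 27.]
```

Gripped, with gap 0.162 ≈ 15 mm. Now I'll press it to the stop.

```bash
python3 -m jog '0 0 0.0046 0 1; 0 0.001 0.009 0 1; 0 0.0015 0.0137 0 1; 0 0.0025 0.018 0 1; 0 0.0036 0.0226 0 1; 0 0.005 0.027 0 1; 0 0.005 0.028 0 1; 0 0.005 0.028 0 1'; python3 go.py
python3 - <<'E'
from h import *
s=cam("scene")
e=ends(max(blobs(mask(s,*RED,(300,145,385,195)),15),key=lambda b:b[1])); print(e)
for b in blobs(mask(s,*GOLD,(295,165,395,250)),20): print(b[0].round(1),b[1],plane(s,b[0],.144).round(4)[0])
E
```

```text
clock: 22.05
tool_pos: [0.3711, 0.2552, 0.0053]
tcp_rot: [-2.454, -1.961, -0.001]
ft_force: [-1.8, -1.5, 8.6]
finger_gap: 0.161
clock 22.1 tcp [0.3711 0.2552 0.0053] jaw -12.8 tilt -1.0 F [-1.8 -1.5  8.6] gap 0.161Traceback (most recent call last):
  File "<stdin>", line 3, in <module>
ValueError: max() iterable argument is empty
```

```bash
python3 -m jog '0 0 0.003 0 1; 0 0 0.003 0 1; 0 0 0.003 0 1; 0 0 0.003 0 1; 0 0 0.003 0 1; 0 0 0.003 0 1; 0 0 0.003 0 1; 0 0 0.003 0 1'; python3 go.py
python3 - <<'E'
from h import *
s=cam("scene");t=cam("top")
for c in(s,t):
  for b in blobs(mask(c,*GOLD,(295,165,395,250) if c is s else (120,125,225,225)),20): print(b[0].round(1),b[1],plane(c,b[0],.144).round(4)[0])
  print(blobs(mask(c,(0,130,40),(8,255,255),(300,150,385,200)),15)[0][:2] if c is s else "")
E
```

```text
clock: 23.1
tool_pos: [0.3717, 0.2551, 0.0031]
tcp_rot: [2.454, 1.961, 0.003]
ft_force: [-1.4, -4.3, 18.4]
finger_gap: 0.165
clock 23.1 tcp [0.3717 0.2551 0.0031] jaw -12.7 tilt -1.0 F [-1.4 -4.3 18.4] gap 0.165
[326.4 183.7] 69 [0.5098 0.1747 0.144 ]
[368.6 187. ] 69 [0.5314 0.2686 0.144 ]
[373.2 215.7] 81 [0.6254 0.2471 0.144 ]Traceback (most recent call last):
  File "<stdin>", line 5, in <module>
IndexError: list index out of range
```

The discs at z = 0.144 give the same xy as before the lift, so the pins are fully up. I'll release and go to choke C.

```bash
python3 -m jog '0 0 -0.003 0 0.3; 0 0 -0.003 0 0.2; 0 0 -0.003 0 0.2; 0 0 -0.003 0 0.2; 0 0 -0.05 0 0; 0 0 -0.1 0 -0.6; 0 0 -0.15 0 -0.6; 0 0 -0.2 0 -0.6'; python3 go.py .51 .1755 .18 -12.8 .51 .1755 .103 -12.8
```

```text
clock: 24.2
tool_pos: [0.3707, 0.2549, 0.2032]
tcp_rot: [-2.455, -1.961, 0.0]
ft_force: [0.3, 0.5, 0.2]
finger_gap: 0.771
clock 24.2 tcp [0.3707 0.2549 0.2032] jaw -12.8 tilt -1.0 F [0.3 0.5 0.2] gap 0.771
[-46.6 153.4  23.1] yaw 0.0
[-46.6 153.4 100.1] yaw 0.0
```

```bash
python3 -m jog '-0.015 0.05 0 0 -0.6; -0.031 0.1 0 0 -0.6; -0.0466 0.1534 0.01 0 -0.6; -0.0466 0.1534 0.02 0 -0.6; -0.0466 0.1534 0.05 0 -0.6; -0.0466 0.1534 0.08 0 -0.6; -0.0466 0.1534 0.10 0 -0.6; -0.0466 0.1534 0.10 0 -0.6' 25; python3 go.py .51 .1755 .103 -12.8;  python3 -m jog '0 0 0 0 0; 0 0 0 0 0.4; 0 0 0 0 0.7; 0 0 0 0 0.7; 0 0 0 0 0.7; 0 0 0 0 0.7; 0 0 0 0 0.7; 0 0 0 0 0.7' 25; python3 go.py
python3 - <<'E'
from h import *
t=cam("top")
m=mask(t,*BLUE,(260,130,420,280)); p=np.argwhere(m)[:,::-1]
r=cv2.minAreaRect(plane(t,p,.02)[:,:2].astype(np.float32)); print(np.round(r[0],4),np.round(r[1],4),r[2])
E
```

```text
clock: 25.2
tool_pos: [0.5083, 0.176, 0.1001]
tcp_rot: [-2.452, -1.96, 0.006]
ft_force: [-0.5, 0.6, 0.3]
finger_gap: 0.8
clock 25.2 tcp [0.5083 0.176  0.1001] jaw -12.7 tilt -1.0 F [-0.5  0.6  0.3] gap 0.800
[-0.1  1.7 -2.9] yaw 0.1
clock: 26.2
tool_pos: [0.5105, 0.176, 0.1026]
tcp_rot: [2.455, 1.961, 0.002]
ft_force: [-2.5, 0.3, 5.2]
finger_gap: 0.646
clock 26.2 tcp [0.5105 0.176  0.1026] jaw -12.8 tilt -1.0 F [-2.5  0.3  5.2] gap 0.646
[ 0.4937 -0.2312] [0.2163 0.2099] 75.23640441894531
```

Choke C is gripped (gap 0.646 ≈ 59 mm). The carrier is measured at about (0.496, −0.231), so I'll lift and carry to cell1.

```bash
python3 -m jog '0 0 -0.02 0 0.7; 0 0 -0.045 0 0.7; 0 0 -0.07 0 0.7; 0 0 -0.08 0 0.7; 0.01 0 -0.08 0 0.7; 0.04 0 -0.08 0 0.7; 0.08 0 -0.08 0 0.7; 0.12 0 -0.08 0 0.7'; python3 go.py .529 -.2884 .18 -14.8
```

```text
clock: 27.25
tool_pos: [0.5366, 0.2941, 0.18]
tcp_rot: [-2.454, -1.96, 0.003]
ft_force: [0.4, 0.1, -2.6]
finger_gap: 0.647
clock 27.2 tcp [0.5366 0.2941 0.18  ] jaw -12.8 tilt -1.0 F [ 0.4  0.1 -2.6] gap 0.647
[-5.698e+02  1.215e+02  4.000e-01] yaw 2.0
```

```bash
python3 -m jog '-0.03 0.006 0 0 0.7; -0.08 0.017 0 0 0.7; -0.135 0.028 0 0 0.7; -0.19 0.04 0 0 0.7; -0.245 0.052 0 0 0.7; -0.3 0.064 0 0 0.7; -0.35 0.075 0 1 0.7; -0.4 0.085 0 2 0.7'; python3 -m jog '-0.04 0.009 0 0 0.7; -0.08 0.017 0 0 0.7; -0.12 0.025 0 0 0.7; -0.15 0.031 0 0 0.7; -0.165 0.034 0 0 0.7; -0.165 0.034 0 0 0.7; -0.165 0.034 0 0 0.7; -0.165 0.034 0 0 0.7'; python3 go.py .529 -.2884 .0146 -14.8
python3 - <<'E'
from h import *
s=cam("scene")
m=mask(s,*BLUE,(80,170,230,290)); p=np.argwhere(m)[:,::-1]
r=cv2.minAreaRect(plane(s,p,.02)[:,:2].astype(np.float32)); print(np.round(r[0],4),np.round(r[1],4),r[2])
E
```

```text
clock: 28.25
tool_pos: [0.5311, -0.1173, 0.1802]
tcp_rot: [-2.488, -1.916, 0.001]
ft_force: [0.3, -0.3, -3.2]
finger_gap: 0.645
clock: 29.25
tool_pos: [0.5225, -0.2832, 0.1817]
tcp_rot: [-2.487, -1.919, -0.0]
ft_force: [-0.9, 0.3, -2.1]
finger_gap: 0.65
clock 29.2 tcp [ 0.5225 -0.2832  0.1817] jaw -14.7 tilt -1.0 F [-0.9  0.3 -2.1] gap 0.650
[ -3.4   7.6 167.1] yaw 0.1
[ 0.5023 -0.2327] [0.2167 0.2227] 75.02644348144531
```

```bash
python3 -m jog '-0.004 0.007 0.03 0 0.7; -0.0045 0.007 0.07 0 0.7; -0.0045 0.007 0.105 0 0.7; -0.0045 0.007 0.125 0 0.7; -0.0045 0.007 0.14 0 0.7; -0.0045 0.007 0.15 0 0.7; -0.0045 0.007 0.158 0 0.7; -0.0045 0.007 0.164 0 0.7'; python3 -m jog '0 0 0.003 0 0.7; 0 0 0.003 0 0.7; 0 0 0.003 0 0.7; 0 0 0.003 0 0.7; 0 0 0.003 0 0.7; 0 0 0.003 0 0.7; 0 0 0.003 0 0.7; 0 0 0.003 0 0.7'; python3 go.py
```

```text
clock: 30.3
tool_pos: [0.5281, -0.2907, 0.0177]
tcp_rot: [2.488, 1.917, 0.0]
ft_force: [-0.2, -0.4, -2.3]
finger_gap: 0.648
clock: 31.3
tool_pos: [0.5281, -0.2908, 0.015]
tcp_rot: [2.488, 1.917, 0.0]
ft_force: [-0.5, -0.3, 3.7]
finger_gap: 0.651
clock 31.3 tcp [ 0.5281 -0.2908  0.015 ] jaw -14.8 tilt -1.0 F [-0.5 -0.3  3.7] gap 0.651
```

It touches down at tool z = 0.015, as predicted for the cell floor. Release and rise.

```bash
python3 -m jog '0 0 0 0 0; 0 0 0 0 -0.5; 0 0 0 0 -0.5; 0 0 0 0 -0.5; 0 0 -0.04 0 -0.5; 0 0 -0.09 0 -0.5; 0 0 -0.14 0 -0.5; 0 0 -0.175 0 -0.5'; python3 go.py .531 .2694 .19 -12.8
```

```text
clock: 32.3
tool_pos: [0.5282, -0.2908, 0.1921]
tcp_rot: [2.487, 1.916, 0.001]
ft_force: [0.8, -0.1, -0.5]
finger_gap: 0.749
clock 32.3 tcp [ 0.5282 -0.2908  0.1921] jaw -14.8 tilt -1.0 F [ 0.8 -0.1 -0.5] gap 0.749
[ 542.4 -140.1    1.4] yaw -2.0
```

```bash
python3 -m jog '0.04 -0.01 0 0 -0.6; 0.09 -0.023 0 0 -0.6; 0.145 -0.037 0 0 -0.6; 0.2 -0.052 0 0 -0.6; 0.255 -0.066 0 0 -0.6; 0.31 -0.08 0 0 -0.6; 0.365 -0.094 0 -1 -0.6; 0.42 -0.108 0 -2 -0.6'; python3 go.py .531 .2694 .19 -12.8 .531 .2694 .103 -12.8
python3 - <<'E'
from h import *
s=cam("scene","pics/s8.png")
m=mask(s,*BLUE,(80,170,230,290)); p=np.argwhere(m)[:,::-1]
r=cv2.minAreaRect(plane(s,p,.02)[:,:2].astype(np.float32)); print(np.round(r[0],4),np.round(r[1],4),r[2])
for b in blobs(mask(s,*GOLD,(80,150,230,290)),10): print(b[0].round(1),b[1],plane(s,b[0],.056).round(4)[0])
for b in blobs(mask(s,*GOLD,(295,165,395,250)),20): print(b[0].round(1),b[1],plane(s,b[0],.144).round(4)[0])
E
```

```text
clock: 33.3
tool_pos: [0.5302, 0.1449, 0.1896]
tcp_rot: [2.454, 1.961, 0.0]
ft_force: [0.2, -0.3, 0.2]
finger_gap: 0.801
clock 33.3 tcp [0.5302 0.1449 0.1896] jaw -12.7 tilt -1.0 F [ 0.2 -0.3  0.2] gap 0.801
[121.6 -26.7  -0.4] yaw 0.1
[121.6 -26.7  86.6] yaw 0.1
[ 0.5021 -0.2326] [0.2167 0.2225] 75.00215148925781
[126.1 231.4] 72 [ 0.5277 -0.2924  0.056 ]
[227.8 284.5] 30 [ 0.7053 -0.0733  0.056 ]
[368.6 187.1] 69 [0.5317 0.2686 0.144 ]
[373.1 215.7] 82 [0.6253 0.247  0.144 ]
```

```bash
python3 -m jog '0.05 -0.011 0 0 -0.6; 0.1 -0.022 0 0 -0.6; 0.1214 -0.0265 0.01 0 -0.6; 0.1214 -0.0265 0.04 0 -0.6; 0.1214 -0.0265 0.07 0 -0.6; 0.1214 -0.0265 0.0866 0 -0.6; 0.1214 -0.0265 0.0866 0 -0.6; 0.1214 -0.0265 0.0866 0 0' 25; python3 -m jog '0 0 0 0 0.4; 0 0 0 0 0.7; 0 0 0 0 0.7; 0 0 0 0 0.7; 0 0 0 0 0.7; 0 0 -0.02 0 0.7; 0 0 -0.05 0 0.7; 0 0 -0.08 0 0.7'; python3 go.py .4375 -.2655 .185 -14.9
```

```text
clock: 34.35
tool_pos: [0.5323, 0.2673, 0.1041]
tcp_rot: [2.455, 1.96, 0.003]
ft_force: [0.1, 0.2, -0.1]
finger_gap: 0.733
clock: 35.35
tool_pos: [0.5314, 0.2671, 0.1835]
tcp_rot: [2.455, 1.961, -0.001]
ft_force: [0.2, 0.6, -2.6]
finger_gap: 0.649
clock 35.4 tcp [0.5314 0.2671 0.1835] jaw -12.8 tilt -1.0 F [ 0.2  0.6 -2.6] gap 0.649
[-540.2   26.2   -1.2] yaw 2.1
```

```bash
python3 -m jog '-0.03 0.001 0 0 0.7; -0.08 0.004 0 0 0.7; -0.135 0.007 0 0 0.7; -0.19 0.009 0 0 0.7; -0.245 0.012 0 0 0.7; -0.3 0.015 0 0 0.7; -0.35 0.017 0 1 0.7; -0.4 0.019 0 2.1 0.7'; python3 -m jog '-0.04 0.002 0 0 0.7; -0.08 0.003 0 0 0.7; -0.12 0.004 0 0 0.7; -0.135 0.005 0 0 0.7; -0.14 0.005 0 0 0.7; -0.14 0.005 0 0 0.7; -0.14 0.005 0 0 0.7; -0.14 0.005 0 0 0.7'; python3 go.py .4375 -.2665 .0146 -14.9
python3 - <<'E'
from h import *
s=cam("scene")
m=mask(s,*BLUE,(80,170,230,290)); p=np.argwhere(m)[:,::-1]
r=cv2.minAreaRect(plane(s,p,.02)[:,:2].astype(np.float32)); print(np.round(r[0],4),np.round(r[1],4),r[2])
E
```

```text
clock: 36.35
tool_pos: [0.4611, -0.1287, 0.183]
tcp_rot: [2.491, 1.914, 0.0]
ft_force: [0.6, 0.7, -2.6]
finger_gap: 0.65
clock: 37.35
tool_pos: [0.4308, -0.2628, 0.1831]
tcp_rot: [2.489, 1.917, 0.0]
ft_force: [0.0, -0.1, -2.9]
finger_gap: 0.651
clock 37.4 tcp [ 0.4308 -0.2628  0.1831] jaw -14.8 tilt -1.0 F [ 0.  -0.1 -2.9] gap 0.651
[ -1.9   7.4 168.5] yaw 0.1
[ 0.5022 -0.2326] [0.2164 0.2224] 75.06941223144531
```

```bash
python3 -m jog '-0.002 0.0074 0.03 0 0.7; -0.002 0.0074 0.07 0 0.7; -0.002 0.0074 0.105 0 0.7; -0.002 0.0074 0.125 0 0.7; -0.002 0.0074 0.14 0 0.7; -0.002 0.0074 0.152 0 0.7; -0.002 0.0074 0.161 0 0.7; -0.002 0.0074 0.165 0 0.7'; python3 -m jog '0 0 0.003 0 0.7; 0 0 0.003 0 0.7; 0 0 0.003 0 0.7; 0 0 0.003 0 0.7; 0 0 0.003 0 0.7; 0 0 0.003 0 0.7; 0 0 0.003 0 0.7; 0 0 0.003 0 0.7'; python3 go.py
```

```text
clock: 38.4
tool_pos: [0.4372, -0.2674, 0.0178]
tcp_rot: [2.49, 1.915, 0.0]
ft_force: [-0.4, -0.2, -2.4]
finger_gap: 0.646
clock: 39.4
tool_pos: [0.4372, -0.2675, 0.0165]
tcp_rot: [2.489, 1.915, 0.0]
ft_force: [-4.1, 3.4, 9.6]
finger_gap: 0.648
clock 39.4 tcp [ 0.4372 -0.2675  0.0165] jaw -14.9 tilt -1.0 F [-4.1  3.4  9.6] gap 0.648
```

```bash
python3 -m jog '0 0 0 0 0; 0 0 0 0 -0.5; 0 0 0 0 -0.5; 0 0 0 0 -0.5; 0 0 -0.04 0 -0.5; 0 0 -0.09 0 -0.5; 0 0 -0.14 0 -0.5; 0 0 -0.17 0 -0.5'; python3 -m jog '0.03 0 0 0 -0.6; 0.07 0.01 0 0 -0.6; 0.12 0.01 0 0 -0.6; 0.17 0.01 0 0 -0.6; 0.22 0.01 0 0 -0.6; 0.27 0.01 0 0 -0.6; 0.32 0.01 0 -1 -0.6; 0.37 0.01 0 -2.1 -0.6'; python3 go.py .6251 .2475 .185 -12.8 .6251 .2475 .103 -12.8
python3 - <<'E'
from h import *
for n,roi in(("scene",(80,170,230,290)),("top",(260,130,420,280))):
  s=cam(n)
  m=mask(s,*BLUE,roi); p=np.argwhere(m)[:,::-1]
  r=cv2.minAreaRect(plane(s,p,.02)[:,:2].astype(np.float32)); print(np.round(r[0],4),np.round(r[1],4),r[2])
  for b in blobs(mask(s,*GOLD,roi),10): print(b[0].round(1),b[1],plane(s,b[0],.056).round(4)[0])
E
```

```text
clock: 40.4
tool_pos: [0.4378, -0.2679, 0.1877]
tcp_rot: [2.488, 1.913, 0.001]
ft_force: [0.1, 0.2, -0.6]
finger_gap: 0.748
clock: 41.4
tool_pos: [0.5421, 0.0893, 0.185]
tcp_rot: [2.454, 1.961, 0.0]
ft_force: [1.7, -0.5, 0.5]
finger_gap: 0.802
clock 41.4 tcp [0.5421 0.0893 0.185 ] jaw -12.7 tilt -1.0 F [ 1.7 -0.5  0.5] gap 0.802
[1.726e+02 4.610e+01 1.000e-01] yaw 0.1
[172.6  46.1  82.1] yaw 0.1
[ 0.5021 -0.2327] [0.2167 0.2225] 75.06941986083984
[139.2 204.7] 67 [ 0.4378 -0.2673  0.056 ]
[126.2 231.4] 74 [ 0.5277 -0.2923  0.056 ]
[227.8 284.5] 30 [ 0.7053 -0.0733  0.056 ]
[ 0.4936 -0.2314] [0.2167 0.2097] 75.18988037109375
[277.9 132.5] 62 [ 0.6947 -0.0635  0.056 ]
[361.2 191.9] 103 [ 0.528  -0.2911  0.056 ]
[353.2 224.8] 106 [ 0.4376 -0.2657  0.056 ]
```

Both cameras put the two placed discs at the cell centres at z = 0.056, so they are seated. Now the third choke.

```bash
python3 -m jog '0.05 0.013 0 0 -0.6; 0.1 0.027 0 0 -0.6; 0.15 0.04 0 0 -0.6; 0.1735 0.046 0.01 0 -0.6; 0.1735 0.046 0.04 0 -0.6; 0.1735 0.046 0.07 0 -0.6; 0.1735 0.046 0.082 0 -0.6; 0.1735 0.046 0.082 0 -0.6' 25; python3 -m jog '0 0 0 0 0; 0 0 0 0 0.4; 0 0 0 0 0.7; 0 0 0 0 0.7; 0 0 0 0 0.7; 0 0 0 0 0.7; 0 0 0 0 0.7; 0 0 0 0 0.7'; python3 go.py; python3 -m jog '0 0 -0.02 0 0.7; 0 0 -0.05 0 0.7; 0 0 -0.08 0 0.7; -0.03 0 -0.08 0 0.7; -0.07 -0.01 -0.08 0 0.7; -0.12 -0.015 -0.08 0 0.7; -0.17 -0.02 -0.08 0 0.7; -0.22 -0.02 -0.08 0 0.7'; python3 go.py .5524 -.1988 .185 -14.9
```

```text
clock: 42.5
tool_pos: [0.6249, 0.246, 0.1026]
tcp_rot: [-2.455, -1.96, 0.002]
ft_force: [-0.6, 0.6, -0.0]
finger_gap: 0.803
clock: 43.5
tool_pos: [0.6252, 0.2469, 0.1047]
tcp_rot: [2.454, 1.961, 0.002]
ft_force: [-2.5, -0.5, 6.1]
finger_gap: 0.649
clock 43.5 tcp [0.6252 0.2469 0.1047] jaw -12.8 tilt -1.0 F [-2.5 -0.5  6.1] gap 0.649
clock: 44.5
tool_pos: [0.556, 0.0352, 0.183]
tcp_rot: [2.454, 1.961, -0.0]
ft_force: [1.0, -1.4, -2.8]
finger_gap: 0.647
clock 44.5 tcp [0.556  0.0352 0.183 ] jaw -12.7 tilt -1.0 F [ 1.  -1.4 -2.8] gap 0.647
[-229.    48.1   -2. ] yaw 2.2
```

```bash
python3 -m jog '-0.04 0.008 0 0 0.7; -0.09 0.018 0 0 0.7; -0.14 0.03 0 0 0.7; -0.19 0.04 0 1 0.7; -0.22 0.046 0 2.2 0.7; -0.229 0.048 0 2.2 0.7; -0.229 0.048 0 2.2 0.7; -0.229 0.048 0 2.2 0.7'; python3 go.py .552 -.1985 .018 -14.9
python3 - <<'E'
from h import *
s=cam("scene")
for b in blobs(mask(s,*GOLD,(80,170,220,290)),10): print(b[0].round(1),b[1],plane(s,b[0],.056).round(4)[0])
E
```

```text
clock: 45.5
tool_pos: [0.5531, -0.1961, 0.183]
tcp_rot: [-2.49, -1.915, -0.0]
ft_force: [0.6, 0.5, -3.0]
finger_gap: 0.647
clock 45.5 tcp [ 0.5531 -0.1961  0.183 ] jaw -14.9 tilt -1.0 F [ 0.6  0.5 -3. ] gap 0.647
[ -2.7  -0.4 165. ] yaw 0.0
[164.9 180. ] 10 [ 0.3473 -0.2056  0.056 ]
[139.4 204.7] 65 [ 0.4378 -0.267   0.056 ]
[126.1 231.4] 73 [ 0.5275 -0.2924  0.056 ]
```

```bash
python3 -m jog '-0.0027 0 0.03 0 0.7; -0.0027 0 0.07 0 0.7; -0.0027 0 0.105 0 0.7; -0.0027 0 0.125 0 0.7; -0.0027 0 0.14 0 0.7; -0.0027 0 0.152 0 0.7; -0.0027 0 0.16 0 0.7; -0.0027 0 0.164 0 0.7'; python3 -m jog '0 0 0.003 0 0.7; 0 0 0.003 0 0.7; 0 0 0.003 0 0.7; 0 0 0.003 0 0.7; 0 0 0.003 0 0.7; 0 0 0.003 0 0.7; 0 0 0.003 0 0.7; 0 0 0.003 0 0.7'; python3 go.py;  python3 -m jog '0 0 0 0 0; 0 0 0 0 -0.5; 0 0 0 0 -0.5; 0 0 0 0 -0.5; 0 0 -0.04 0 -0.5; 0 0 -0.09 0 -0.5; 0 0 -0.14 0 -0.5; 0 0 -0.17 0 -0.5'; python3 go.py .3715 .255 .19 -12.8
```

```text
clock: 46.55
tool_pos: [0.5525, -0.2, 0.0189]
tcp_rot: [2.492, 1.913, 0.0]
ft_force: [-0.0, 0.6, -3.5]
finger_gap: 0.648
clock: 47.55
tool_pos: [0.5526, -0.2002, 0.017]
tcp_rot: [2.491, 1.912, 0.001]
ft_force: [-2.8, 1.2, 6.1]
finger_gap: 0.646
clock 47.5 tcp [ 0.5526 -0.2002  0.017 ] jaw -15.0 tilt -1.0 F [-2.8  1.2  6.1] gap 0.646
clock: 48.55
tool_pos: [0.5531, -0.2004, 0.1889]
tcp_rot: [2.489, 1.911, 0.003]
ft_force: [0.2, -0.3, -0.5]
finger_gap: 0.752
clock 48.5 tcp [ 0.5531 -0.2004  0.1889] jaw -15.0 tilt -1.0 F [ 0.2 -0.3 -0.5] gap 0.752
[ 393.  -293.1   -2.4] yaw -2.2
```

Now back to the lever. It should be at q = 0.92, with the gripping pose at tool (0.3715, 0.255, 0.006).

```bash
python3 -m jog '0.03 -0.022 0 0 -0.3; 0.07 -0.052 0 0 -0.3; 0.11 -0.082 0 0 -0.3; 0.15 -0.112 0 0 -0.3; 0.19 -0.142 0 0 -0.3; 0.23 -0.172 0 0 -0.3; 0.27 -0.2 0 -1 -0.3; 0.31 -0.231 0 -2.2 -0.3'; python3 go.py .3715 .255 .13 -12.8 .3715 .255 .006 -12.8
python3 - <<'E'
from h import *
for n,roi in(("scene",(80,170,220,290)),("top",(290,130,420,280))):
  s=cam(n)
  for b in blobs(mask(s,*GOLD,roi),10): print(n,b[0].round(1),b[1],plane(s,b[0],.056).round(4)[0])
E
```

```text
clock: 49.55
tool_pos: [0.4088, 0.1606, 0.1862]
tcp_rot: [2.454, 1.961, 0.001]
ft_force: [-0.3, 0.8, 0.7]
finger_gap: 0.652
clock 49.5 tcp [0.4088 0.1606 0.1862] jaw -12.8 tilt -1.0 F [-0.3  0.8  0.7] gap 0.652
[ 83.9 -57.2  56.2] yaw 0.0
[ 83.8 -57.3 180.2] yaw 0.0
scene [139.4 204.6] 68 [ 0.4375 -0.2669  0.056 ]
scene [126.2 231.4] 75 [ 0.5275 -0.2922  0.056 ]
scene [166.2 236.2] 80 [ 0.5528 -0.2006  0.056 ]
top [327.1 182.3] 97 [ 0.5534 -0.1984  0.056 ]
top [361.2 191.9] 102 [ 0.528  -0.2909  0.056 ]
top [353.2 224.8] 102 [ 0.4377 -0.2658  0.056 ]
```

All three chokes are seated. I'll descend on the lever and grip it.

```bash
python3 -m jog '0.04 -0.027 0 0 -0.2; 0.084 -0.057 0 0 -0.2; 0.084 -0.057 0.04 0 -0.2; 0.084 -0.057 0.09 0 -0.2; 0.084 -0.057 0.13 0 -0.2; 0.084 -0.057 0.165 0 -0.2; 0.084 -0.057 0.18 0 -0.2; 0.084 -0.057 0.18 0 -0.2' 30; python3 go.py; python3 -m jog '0 0 0 0 0.4; 0 0 0 0 1; 0 0 0 0 1; 0 0 0 0 1; 0 0 0 0 1; 0 0 0 0 1; 0 0 0 0 1; 0 0 0 0 1' 30; python3 go.py; python3 arc.py lever -12.8 0.92 0.0 14
```

```text
clock: 50.65
tool_pos: [0.3721, 0.2529, 0.0051]
tcp_rot: [-2.455, -1.959, 0.004]
ft_force: [0.4, 0.8, -0.4]
finger_gap: 0.601
clock 50.6 tcp [0.3721 0.2529 0.0051] jaw -12.8 tilt -1.0 F [ 0.4  0.8 -0.4] gap 0.601
clock: 51.65
tool_pos: [0.3713, 0.2539, 0.0062]
tcp_rot: [-2.454, -1.96, 0.002]
ft_force: [-4.1, 2.7, 4.6]
finger_gap: 0.163
clock 51.6 tcp [0.3713 0.2539 0.0062] jaw -12.8 tilt -1.0 F [-4.1  2.7  4.6] gap 0.163
0.854 [-0.  -1.9 -6.3]
0.789 [ -0.   -3.3 -12.7]
0.723 [ -0.   -4.4 -19.2]
0.657 [ -0.   -5.  -25.7]
0.591 [ -0.   -5.1 -32.3]
0.526 [ -0.   -4.9 -38.9]
0.46 [ -0.   -4.2 -45.4]
0.394 [ -0.   -3.  -51.9]
0.329 [ -0.   -1.5 -58.3]
0.263 [ -0.    0.5 -64.5]
0.197 [ -0.    2.8 -70.7]
0.131 [ -0.    5.6 -76.6]
0.066 [ -0.    8.7 -82.4]
0.0 [ -0.   12.3 -87.9]
```

```bash
python3 -m jog '0 -0.002 -0.0063 0 1; 0 -0.0033 -0.0127 0 1; 0 -0.0044 -0.0192 0 1; 0 -0.005 -0.0257 0 1; 0 -0.0051 -0.0323 0 1; 0 -0.0049 -0.0389 0 1; 0 -0.0042 -0.0454 0 1; 0 -0.003 -0.0519 0 1'; python3 go.py; python3 -m jog '0 0.0015 -0.0064 0 1; 0 0.0035 -0.0126 0 1; 0 0.0058 -0.0188 0 1; 0 0.0086 -0.0247 0 1; 0 0.0117 -0.0305 0 1; 0 0.0153 -0.036 0 1; 0 0.0158 -0.0375 0 1; 0 0.0158 -0.0375 0 1'; python3 go.py
python3 - <<'E'
from h import *
s=cam("scene"); 
for b in blobs(mask(s,*RED,(300,145,385,190)),15): print([x.round(1) for x in ends(b)])
E
```

```text
clock: 52.65
tool_pos: [0.3677, 0.2546, 0.0579]
tcp_rot: [-2.454, -1.959, 0.003]
ft_force: [-4.9, 7.4, -8.5]
finger_gap: 0.166
clock 52.6 tcp [0.3677 0.2546 0.0579] jaw -12.8 tilt -1.0 F [-4.9  7.4 -8.5] gap 0.166
clock: 53.65
tool_pos: [0.3803, 0.2517, 0.0954]
tcp_rot: [-2.451, -1.956, 0.009]
ft_force: [-14.8, 10.3, 3.4]
finger_gap: 0.166
clock 53.6 tcp [0.3803 0.2517 0.0954] jaw -12.8 tilt -1.0 F [-14.8  10.3   3.4] gap 0.166
[array([324., 157.]), array([316.7, 156. ]), array([331.3, 158. ])]
[array([365.6, 159.8]), array([366.9, 157.4]), array([364.3, 162.2])]
```

```bash
python3 -m jog '0 -0.002 -0.002 0 1; 0 -0.003 -0.003 0 1; 0 -0.003 -0.003 0 0.4; 0 -0.003 -0.003 0 0.2; 0 -0.003 -0.003 0 0.1; 0 -0.003 -0.05 0 0; 0 -0.003 -0.1 0 0; 0 -0.003 -0.15 0 0'; python3 go.py
python3 - <<'E'
from h import *
s=cam("scene"); 
for b in blobs(mask(s,*RED,(300,145,385,190)),15): print([x.round(1) for x in ends(b)])
for q in(0,.05,.1): 
  a=np.radians(-12.8);r=-.105-.1*np.cos(.6-q); print(q,proj(s,[.567+r*np.cos(a),.212+r*np.sin(a),.065+.1*np.sin(.6-q)]).round(1))
E
```

```text
clock: 54.7
tool_pos: [0.3817, 0.2512, 0.2473]
tcp_rot: [2.455, 1.96, 0.001]
ft_force: [-0.1, 0.6, 0.3]
finger_gap: 0.501
clock 54.7 tcp [0.3817 0.2512 0.2473] jaw -12.8 tilt -1.0 F [-0.1  0.6  0.3] gap 0.501
[array([342.3, 158. ]), array([316.8, 156.2]), array([368. , 159.7])]
0 [[342.6 157.5]]
0.05 [[342.3 158.2]]
0.1 [[341.9 159. ]]
```

The lever is at about q = 0.04 (bar row 158.0, against 157.5 at the start). I'll regrip and nudge it to the top stop.

```bash
python3 -m jog '0 0.002 0.05 0 0; 0 0.002 0.1 0 0; 0 0.002 0.14 0 0; 0 0.002 0.155 0 0; 0 0.002 0.155 0 0.5; 0 0.002 0.155 0 1; 0 0.002 0.155 0 1; 0 0.002 0.155 0 1' 30; python3 go.py; python3 -m jog '0 0 0 0 1; 0 0 0 0 1; 0 0.001 -0.002 0 1; 0 0.002 -0.004 0 1; 0 0.003 -0.006 0 1; 0 0.004 -0.008 0 1; 0 0.004 -0.009 0 1; 0 0.004 -0.009 0 1' 30; python3 go.py; python3 -m jog '0 0 0 0 0.5; 0 0 0 0 0.1; 0 0 0 0 0; 0 0 0 0 0; 0 0 -0.05 0 0; 0 0 -0.1 0 0; 0 0 -0.15 0 0; 0 0 -0.2 0 0'
python3 - <<'E'
from h import *
s=cam("scene");t=cam("top")
for b in blobs(mask(s,*RED,(300,145,385,190)),15): print([x.round(1) for x in ends(b)])
for n,c,roi in(("scene",s,(15,100,90,180)),("top",t,(410,160,511,290))):
    for b in blobs(mask(c,*YEL,roi),15): print(n,b[1],[x.round(1) for x in ends(b)]); c["b"]=ends(b)
    for q in(1.7,1.8,1.9,2.0):
        a=np.radians(-104.9);r=.11-.232*np.cos(q); print(q,proj(c,[.495+r*np.cos(a),-.2315+r*np.sin(a),.065+.232*np.sin(q)]).round(1))
E
```

```text
clock: 55.75
tool_pos: [0.3819, 0.2518, 0.0912]
tcp_rot: [-2.453, -1.958, 0.002]
ft_force: [-8.9, 5.2, 6.0]
finger_gap: 0.168
clock 55.8 tcp [0.3819 0.2518 0.0912] jaw -12.8 tilt -1.0 F [-8.9  5.2  6. ] gap 0.168
clock: 56.75
tool_pos: [0.3832, 0.2508, 0.0949]
tcp_rot: [-2.45, -1.955, 0.013]
ft_force: [0.1, 13.8, -42.8]
finger_gap: 0.167
clock 56.8 tcp [0.3832 0.2508 0.0949] jaw -12.8 tilt -0.9999 F [  0.1  13.8 -42.8] gap 0.167
clock: 57.75
tool_pos: [0.3876, 0.2499, 0.3017]
tcp_rot: [2.455, 1.96, 0.002]
ft_force: [1.8, 0.6, -0.8]
finger_gap: 0.501
[array([342.7, 157.7]), array([317.8, 156. ]), array([368. , 159.3])]
scene 220 [array([ 45.9, 133.4]), array([ 63.5, 112.4]), array([ 27.4, 155.5])]
1.7 [[ 73.2 128.8]]
1.8 [[ 63.2 129.5]]
1.9 [[ 53.7 131.2]]
2.0 [[ 45.1 133.7]]
top 426 [array([458. , 212.2]), array([464.4, 177.7]), array([451.2, 249.2])]
top 338 [array([503.8, 211.9]), array([502.9, 199.4]), array([504.7, 225.4])]
1.7 [[432.4 204.3]]
1.8 [[442.2 207.5]]
1.9 [[451.1 210.7]]
2.0 [[458.9 213.9]]
```

The lever is at the top stop: a 43 N upward pull did not move it, and the bar is at (342.7,157.7). The bail is at its back stop, q ≈ 2.0. Next I'll go to its bar at (0.442, −0.431, 0.276).

```bash
python3 go.py .4419 -.4311 .33 75.1; python3 -m jog '-0.03 0 -0.01 -8 0; -0.08 0 -0.025 -18 0; -0.13 0.0 -0.03 -28 0; -0.18 0 -0.03 -38 0; -0.23 0 -0.03 -48 0; -0.28 0 -0.03 -58 0; -0.33 0 -0.03 -68 0; -0.38 0 -0.03 -78 0' 8;  python3 go.py .4419 -.4311 .33 75.1
```

```text
clock 57.9 tcp [0.3899 0.251  0.3053] jaw -12.8 tilt -0.9999 F [ 0.9 -0.1 -0.5] gap 0.501
[-653.6  201.9  -27.3] yaw -87.9
clock: 58.85
tool_pos: [0.3107, -0.0955, 0.3291]
tcp_rot: [0.939, 2.997, -0.0]
ft_force: [-0.0, -0.5, 0.8]
finger_gap: 0.501
clock 58.9 tcp [ 0.3107 -0.0955  0.3291] jaw 55.2 tilt -1.0 F [-0.  -0.5  0.8] gap 0.501
[-299.2 -200.7   -0.7] yaw -19.9
```

```bash
python3 -m jog '-0.04 -0.027 0 -5 0; -0.08 -0.054 0 -10 0; -0.12 -0.08 0 -15 0; -0.16 -0.107 0 -19.9 0; -0.2 -0.134 0 -19.9 0; -0.24 -0.161 0 -19.9 0; -0.28 -0.188 0 -19.9 0; -0.299 -0.2 0 -19.9 0'; python3 go.py .4419 -.4311 .33 75.1  .4419 -.4311 .25 75.1
python3 - <<'E'
from h import *
for n,roi in(("scene",(80,170,220,290)),("top",(290,130,420,280))):
  s=cam(n)
  m=mask(s,*BLUE,(80,170,230,290) if n=="scene" else(260,130,420,280)); p=np.argwhere(m)[:,::-1]
  r=cv2.minAreaRect(plane(s,p,.02)[:,:2].astype(np.float32)); print(np.round(r[0],4),np.round(r[1],4),r[2])
  for b in blobs(mask(s,*GOLD,roi),10): print(n,b[0].round(1),b[1],plane(s,b[0],.056).round(4)[0])
  if n=="scene": 
    for b in blobs(mask(s,*YEL,(15,100,90,180)),15): print(n,b[1],[x.round(1) for x in ends(b)])
E
```

```text
clock: 59.85
tool_pos: [0.4414, -0.4318, 0.3276]
tcp_rot: [-0.416, -3.113, -0.002]
ft_force: [-0.2, 0.9, 0.0]
finger_gap: 0.497
clock 59.9 tcp [ 0.4414 -0.4318  0.3276] jaw 74.8 tilt -1.0 F [-0.2  0.9  0. ] gap 0.497
[-0.2  0.8 -2.4] yaw -0.3
[-0.4  0.8 77.6] yaw -0.3
[ 0.5022 -0.2323] [0.2163 0.2225] 74.96756744384766
scene [139.5 204.5] 49 [ 0.4373 -0.2666  0.056 ]
scene [126.2 231.4] 74 [ 0.5277 -0.2923  0.056 ]
scene [166.2 236.2] 80 [ 0.5528 -0.2006  0.056 ]
scene 250 [array([ 45.1, 133.9]), array([ 63.3, 112.3]), array([ 27.1, 155.2])]
[ 0.4933 -0.2305] [0.2157 0.2107] 75.3606185913086
top [327.1 182.3] 98 [ 0.5536 -0.1983  0.056 ]
top [361.2 191.8] 101 [ 0.5281 -0.291   0.056 ]
top [353.1 224.9] 84 [ 0.4375 -0.2655  0.056 ]
```

The carrier has not moved. I'll descend and grip the bail bar.

```bash
python3 -m jog '0 0.001 0.02 -0.3 0; 0 0.001 0.05 -0.3 0; 0 0.001 0.076 -0.3 0; 0 0.001 0.076 -0.3 0; 0 0.001 0.076 -0.3 0.6; 0 0.001 0.076 -0.3 1; 0 0.001 0.076 -0.3 1; 0 0.001 0.076 -0.3 1' 8; python3 -m jog '0 0 0 0 1; 0 0 0 0 1; 0 0 0 0 1; 0 0 0 0 1; 0 0 0 0 1; 0 0 0 0 1; 0 0 0 0 1; 0 0 0 0 1'; python3 go.py; python3 arc.py bail -104.9 2.0 0.0 24
```

```text
clock: 60.95
tool_pos: [0.4418, -0.4287, 0.2538]
tcp_rot: [0.406, 3.115, -0.0]
ft_force: [0.3, 0.4, -0.3]
finger_gap: 0.114
clock: 61.95
tool_pos: [0.4417, -0.4289, 0.2536]
tcp_rot: [0.406, 3.115, -0.001]
ft_force: [-1.1, -0.3, 3.4]
finger_gap: 0.105
clock 62.0 tcp [ 0.4417 -0.4289  0.2536] jaw 75.1 tilt -1.0 F [-1.1 -0.3  3.4] gap 0.105
1.917 [-0.  17.9 -7.3]
1.833 [ -0.   36.3 -13.1]
1.75 [ -0.1  55.2 -17.3]
1.667 [ -0.1  74.3 -20. ]
1.583 [ -0.1  93.6 -21.1]
1.5 [-1.000e-01  1.129e+02 -2.050e+01]
1.417 [-1.000e-01  1.322e+02 -1.830e+01]
1.333 [-1.000e-01  1.511e+02 -1.460e+01]
1.25 [-1.000e-01  1.697e+02 -9.300e+00]
1.167 [ -0.2 187.8  -2.4]
1.083 [-2.000e-01  2.052e+02  5.900e+00]
1.0 [-2.000e-01  2.219e+02  1.570e+01]
0.917 [-2.000e-01  2.377e+02  2.680e+01]
0.833 [-2.000e-01  2.526e+02  3.910e+01]
0.75 [-2.000e-01  2.663e+02  5.270e+01]
0.667 [-2.000e-01  2.789e+02  6.740e+01]
0.583 [-2.000e-01  2.902e+02  8.310e+01]
0.5 [-2.000e-01  3.002e+02  9.960e+01]
0.417 [-2.000e-01  3.087e+02  1.170e+02]
0.333 [-2.000e-01  3.158e+02  1.349e+02]
0.25 [-2.000e-01  3.214e+02  1.534e+02]
0.167 [-2.000e-01  3.254e+02  1.724e+02]
0.083 [-2.000e-01  3.278e+02  1.915e+02]
0.0 [-2.000e-01  3.286e+02  2.108e+02]
```

```bash
python3 -m jog '0 0.0179 -0.0073 0 1; 0 0.0363 -0.0131 0 1; 0 0.0552 -0.0173 0 1; 0 0.0743 -0.02 0 1; 0 0.0936 -0.0211 0 1; 0 0.1129 -0.0205 0 1; 0 0.1322 -0.0183 0 1; 0 0.1511 -0.0146 0 1'; python3 go.py; python3 -m jog '0 0.0186 0.0053 0 1; 0 0.0367 0.0122 0 1; 0 0.0541 0.0205 0 1; 0 0.0708 0.0303 0 1; 0 0.0866 0.0414 0 1; 0 0.1015 0.0537 0 1; 0 0.1152 0.0673 0 1; 0 0.1278 0.082 0 1'; python3 go.py
```

```text
clock: 62.95
tool_pos: [0.4804, -0.2815, 0.2671]
tcp_rot: [-0.406, -3.114, -0.0]
ft_force: [2.5, -3.8, -10.0]
finger_gap: 0.103
clock 63.0 tcp [ 0.4804 -0.2815  0.2671] jaw 75.1 tilt -1.0 F [  2.5  -3.8 -10. ] gap 0.103
clock: 63.95
tool_pos: [0.5128, -0.1599, 0.1856]
tcp_rot: [-0.406, -3.115, 0.005]
ft_force: [-2.0, -10.2, -8.3]
finger_gap: 0.102
clock 64.0 tcp [ 0.5128 -0.1599  0.1856] jaw 75.1 tilt -1.0 F [ -2.  -10.2  -8.3] gap 0.102
```

```bash
python3 -m jog '0 0.0073 0.0187 0 1; 0 0.0173 0.035 0 1; 0 0.0258 0.0526 0 1; 0 0.0329 0.0705 0 1; 0 0.0385 0.089 0 1; 0 0.0425 0.107 0 1; 0 0.0449 0.126 0 1; 0 0.0457 0.14 0 1'; python3 go.py
python3 - <<'E'
from h import *
s=cam("scene")
m=mask(s,*BLUE,(80,170,230,290)); p=np.argwhere(m)[:,::-1]
r=cv2.minAreaRect(plane(s,p,.02)[:,:2].astype(np.float32)); print(np.round(r[0],4),np.round(r[1],4),r[2])
E
```

```text
clock: 64.95
tool_pos: [0.5249, -0.1165, 0.0466]
tcp_rot: [0.405, 3.115, -0.005]
ft_force: [-5.0, -13.8, 12.9]
finger_gap: 0.104
clock 65.0 tcp [ 0.5249 -0.1165  0.0466] jaw 75.2 tilt -1.0 F [ -5.  -13.8  12.9] gap 0.104
[ 0.5027 -0.2322] [0.2168 0.2215] 74.94268798828125
```

```bash
python3 -m jog '0 -0.002 0.001 0 1; 0 -0.003 0.001 0 1; 0 -0.004 0.002 0 1; 0 -0.004 0.002 0 1; 0 -0.004 0.002 0 0.6; 0 -0.004 0.002 0 0.5; 0 -0.004 0.002 0 0.5; 0 -0.004 0.002 0 0.5'; python3 go.py; python3 -m jog '0 0 -0.02 0 0.5; 0 0 -0.04 0 0.5; 0 0 -0.05 0 0.5; 0 0 -0.05 0 1; 0 0 -0.05 0 1; 0 0 -0.05 0 1; 0 0 -0.05 0 1; 0 0 -0.05 0 1'; python3 go.py .5265 -.1135 .0611 75.1
python3 - <<'E'
from h import *
s=cam("scene","pics/s9.png")
cv2.imwrite("pics/c9.png",cv2.resize(s["frame"][150:290,80:240,::-1],None,fx=4,fy=4,interpolation=cv2.INTER_CUBIC))
E
```

```text
clock: 66.0
tool_pos: [0.5238, -0.1189, 0.044]
tcp_rot: [-0.406, -3.115, -0.0]
ft_force: [0.3, -0.1, -0.4]
finger_gap: 0.249
clock 66.0 tcp [ 0.5238 -0.1189  0.044 ] jaw 75.1 tilt -1.0 F [ 0.3 -0.1 -0.4] gap 0.249
clock: 67.0
tool_pos: [0.5238, -0.1187, 0.0938]
tcp_rot: [-0.406, -3.115, -0.0]
ft_force: [-0.8, 0.0, 0.3]
finger_gap: 0.004
clock 67.0 tcp [ 0.5238 -0.1187  0.0938] jaw 75.2 tilt -1.0 F [-0.8  0.   0.3] gap 0.004
[-1.3  5.8 32.7] yaw 0.1
```

View pics/c9.png

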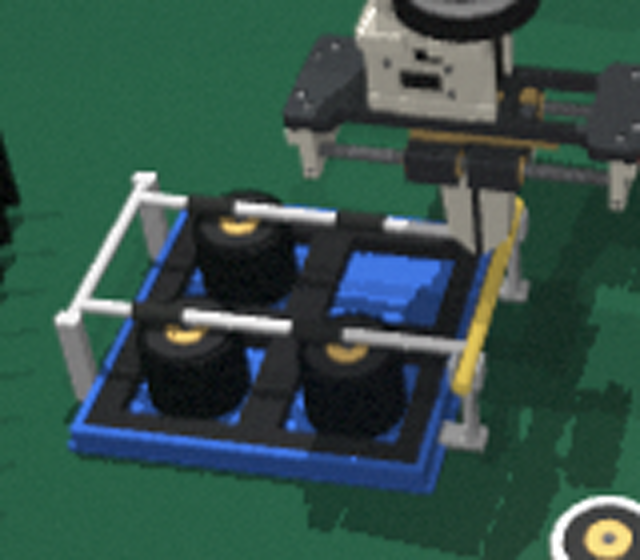

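The crop shows three chokes upright in their cells and the yellow bar lying across the two catch forks at about (203,222). I'll press lightly on the bar with closed tips to confirm it is resting.

```bash
python3 -m jog '0 0.004 0.01 0 1; 0 0.004 0.02 0 1; 0 0.004 0.028 0 1; 0 0.004 0.03 0 1; 0 0.004 0.032 0 1; 0 0.004 0.033 0 1; 0 0.004 0.034 0 1; 0 0.004 0.034 0 1'; python3 go.py; python3 -m jog '0 0 -0.03 0 1; 0 0 -0.08 0 1; 0 0 -0.14 0 1; 0 0 -0.2 0 1; -0.03 0.03 -0.2 0 1; -0.06 0.08 -0.2 0 1; -0.06 0.13 -0.2 0 1; -0.06 0.18 -0.2 0 1'; python3 go.py
```

```text
clock: 68.05
tool_pos: [0.5249, -0.1149, 0.0601]
tcp_rot: [0.406, 3.115, 0.0]
ft_force: [-0.2, 0.2, 0.3]
finger_gap: 0.008
clock 68.0 tcp [ 0.5249 -0.1149  0.0601] jaw 75.2 tilt -1.0 F [-0.2  0.2  0.3] gap 0.008
clock: 69.05
tool_pos: [0.6294, 0.0451, 0.2598]
tcp_rot: [-0.407, -3.115, -0.0]
ft_force: [0.4, -0.0, 0.1]
finger_gap: 0.004
clock 69.0 tcp [0.6294 0.0451 0.2598] jaw 75.1 tilt -1.0 F [ 0.4 -0.   0.1] gap 0.004
```

Run:
```python
from h import *
for n,roi in(("scene",(80,170,225,290)),("top",(260,130,420,280))):
  s=cam(n,f"pics/f_{n}.png")
  m=mask(s,*BLUE,roi); p=np.argwhere(m)[:,::-1]
  r=cv2.minAreaRect(plane(s,p,.02)[:,:2].astype(np.float32)); print(n,np.round(r[0],4),np.round(r[1],4),r[2])
  for b in blobs(mask(s,*GOLD,roi),10): print(b[0].round(1),b[1],plane(s,b[0],.056).round(4)[0])
  for b in blobs(mask(s,*YEL,roi),15): print("bar",b[1],[x.round(1) for x in ends(b)])
  for q in(0,.05,.1,.2):
    a=np.radians(-104.9);r=.11-.232*np.cos(q); print(q,proj(s,[.495+r*np.cos(a),-.2315+r*np.sin(a),.065+.232*np.sin(q)]).round(1))
  for b in blobs(mask(s,*RED,(300,145,385,190) if n=="scene" else(115,225,190,260)),15): print("lever",[x.round(1) for x in ends(b)])
```

```text
scene [ 0.5023 -0.2321] [0.2168 0.2223] 74.94863891601562
[201.6 223.7] 230 [ 0.521  -0.1182  0.056 ]
[139.4 206.2] 35 [ 0.4436 -0.2665  0.056 ]
[126.  233.3] 37 [ 0.5337 -0.2923  0.056 ]
[166.3 237.9] 40 [ 0.5584 -0.2002  0.056 ]
bar 161 [array([202.2, 221.9]), array([209., 199.]), array([194.7, 247.2])]
0 [[203.5 222.5]]
0.05 [[203.1 218.9]]
0.1 [[202.5 215.2]]
0.2 [[200.5 207.7]]
lever [array([352.9, 158.3]), array([338.1, 157.5]), array([368. , 159.1])]
lever [array([324.6, 157.7]), array([317.9, 157.1]), array([331.1, 158.3])]
top [ 0.4937 -0.2309] [0.2162 0.2098] 75.087158203125
[278.1 132.3] 49 [ 0.6952 -0.064   0.056 ]
[297.3 191.6] 278 [ 0.5268 -0.1162  0.056 ]
[327.8 179. ] 27 [ 0.5629 -0.2004  0.056 ]
[326.3 185.4] 32 [ 0.5449 -0.1958  0.056 ]
[361.9 188.5] 22 [ 0.5375 -0.2933  0.056 ]
[360.6 194.8] 35 [ 0.5199 -0.2889  0.056 ]
[353.8 221.3] 26 [ 0.4471 -0.2678  0.056 ]
[352.2 227.9] 34 [ 0.4292 -0.2627  0.056 ]
bar 246 [array([297.2, 191.6]), array([304.5, 163.6]), array([289.8, 219.9])]
0 [[296.7 191.1]]
0.05 [[297.4 190.3]]
0.1 [[298.2 189.6]]
0.2 [[300.6 188.3]]
lever [array([142.1, 239.4]), array([126.3, 235.6]), array([157.5, 243.1])]
```

View pics/f_scene.png

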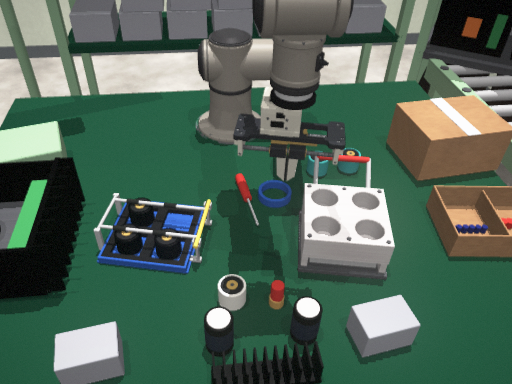

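The final view shows all pockets empty and the pins down. The lever bar is at the top at about (343,158). The three chokes are in the carrier and the bar is in the catches at (202,222), where q = 0 predicts (203.5,222.5). The tape, driver and post are where they were.

```bash
python3 -c "
from station import ctrl; print(ctrl.finish_job())"
```

```text
the job is handed in; nothing more can be done
None
```

The job is done and handed in at about 69 s, with no verdict reported. I opened the bail, pressed the lever to its stop and placed all three chokes present in cells 1, 2 and 3. I then lifted the lever back to its top stop and closed the bail.

**Last checks**
- **Chokes:** before the bail was closed, both cameras put the gold discs within about 3 mm of the cell centres at the seated height. In the final pictures the rods partly cover the discs, but the chokes look upright.
- **Lever:** it is at the top within about 0.3 pixel of where it started, and held at the stop against a 43 N pull.
- **Bail:** its bar is within about 1.5 pixels of the closed position. Closed tips lowered to about its resting height felt nothing, so it is not sitting raised.
- **Carrier:** about 5 mm from where it started, shifted when I opened the bail, and unmoved after that. The tape, driver and post look untouched.

**What went wrong on the way**
- **Tool height:** the fingertips sat about 30 mm higher than the reported tool position implies. This made the first bail grip miss and two lever grips close on nothing, until I corrected for it from the start picture and the contacts.
- **Side force:** on the first lever press the fingers slipped off the bar and loaded it sideways, with a wrist force of about 89 N. That is under the 120 N limit. I believe the fingers took it, not the gripper body, which would be over its 40 N limit, but I could not confirm this.

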